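Sort full and empty objective cases at the shuttered station

ROBOT

A 7-joint arm with a two-finger parallel gripper is mounted at the origin on the work surface. World frame = base frame: x ahead of the robot, y to its left, z up, the work surface at z = 0. Lengths are in mm, angles in rad, forces in N, time in s.
With the tool pointing down it reaches from about 425 to 1025 mm from the base axis. Payload 3.6 kg.
Tool frame: the origin (TCP) lies between the finger pads; the fingertips stand 14 mm ahead of it and the grasp point (between the pads) lies 5 mm behind it (bot.tip_reach is the distance from the TCP to the fingertips, in mm); z points along the fingers, y is the direction in which the jaws open and shut (so a half turn about z gives the same grasp; the last joint's range is limited). The gripper opens to 85 mm and grips with 20 to 120 N. Pads are 22 mm wide; open, the fingers measure 114 mm over their backs; the gripper's body (76 mm by 85 mm) begins 54 mm behind the grasp point. The pads swing forward as they close: fully open they stand 13 mm farther back than shut.
Start: joints at [1.085, 0.591, 0.048, 1.609, -0.033, 0.943, -0.034], TCP at [276.845, -670.064, 245.302] pointing down, gripper open.
Joint ranges: [-2.69, 2.69], [-0.47, 2.24], [-1.27, 1.36], [0.19, 2.51], [-1.53, 4.68], [0.08, 2.07], [-3.09, 3.09]. Speed limits (rad/s): [2.57, 2.57, 3.14, 3.14, 3.14, 3.14, 3.14].

INTERFACE

Orientations are given as a rotation vector (axis times angle).
In Python, from workcell import bot gives the robot as it stands.
- The arm moves only by the tool move_arm, never from a script. Its argument "targets" is a list of rows, each a list of 3 entries, a list of its own where there are three numbers: the opening, from -1 (shut) to 1 (fully open), so that 0 is half open, then the shift along the world's x, y, z normalised to -1 to 1, where 1 is 0.25 m, then the turn, a rotation vector about the world's x, y, z normalised to -1 to 1, where 1 is pi/2 rad. A call has 1 to 10 rows; each row is the pose to reach, as a shift and turn from the pose measured when the call began; what a row does not reach only later rows make up. A row lasts 1/12 s, in which the tool goes at most 41.7 mm and 7.16 degrees, less where a joint would pass 70% of its speed; a pose out of reach is approached as far as the arm can. A call with a number of a shift or a turn outside -1 to 1 is refused whole. A call with a gripper value outside its range is refused whole. The fingers move at their own pace and stop on an object; "grip_force" is the grip in N (left out, the last holds). Time passes only in rows, so rows that repeat a pose let the fingers close. It gives the time, the measured TCP pose, the force and the opening at its end, in the units of the state.
- bot.sense(): the state, without advancing time (a new reading comes with each control period).
- bot.read_camera(name): name is "scene" or "top" or "wrist"; returns the picture (420x560x3 uint8, red, green, blue); there is no depth.
- bot.camera_model(name): a dict with "fx", "fy", "cx", "cy" (pixels), "extrinsics" (4x4, takes a point from camera to world coordinates). Camera axes: x right, y down, z forward; pixel columns grow to the right and rows downward; lengths in mm; the calibration is good to about 2 mm. A picture is of the moment at which its call begins: read the wrist's pose just before it. camera_model takes no time and is no camera call; for the wrist camera it gives the pose at the moment of the call.
- bot.finish_job(): hands the job in, once; it reports no verdict.
The state is a dict: "time": time; "qpos": joint angles; "qd": joint speeds; "tau": joint torques, N m; "tcp_pos": TCP position; "eef_rot": TCP orientation; "ft_force": force on the tool from outside, world axes, zero at the start; "moment": the same for the moment, N m; "gripper_width": finger opening in mm.
Only numpy, scipy, OpenCV 4.12 (cv2) and the standard library are available. Lean on these libraries where they do the work, as an engineer would, in place of code of your own. Each camera call takes 0.05 s, during which the arm holds its last target. There are 200 camera calls.

TASK

Sort the look-alike objective cases on the microscope bench by feel: lift each one, for those with an objective inside are plainly heavier than the empty ones. First slide the station's shutter by its black grip fully to the end stop over the orange lane and lay every full case flat on the blue lane; then slide it fully to the other end stop, so that it covers the full cases, and lay every empty case flat on the orange lane. Leave the bottle, the mouse and the dish alone.

Things in the scene. Friction and masses are not known exactly. Their poses are not given: they have to be found in the camera images.
- station: Fixed grey station, 300 x 248 mm. Origin: centre of its underside, on the bench; x along its two lanes, y across them. Lanes at y = +62 and -62 mm, each 282 x 112 mm inside, floor 12 mm above the bench; 12 mm divider and 6 mm outer walls rise to 28 mm; the 8 mm end walls at x = +-145 mm rise to 74 mm and carry the shutter. A lane takes three cases end to end, laid along x.
- blue_lane: Blue floor plate of the lane for full cases, 278 x 108 x 4 mm, fixed. Origin: centre of its underside (8 mm above the bench), the middle of its lane; x along the lane, y across it. Blue may be on either side of the station.
- orange_lane: Orange floor plate of the lane for empty cases; size and axes as for the blue one. It is always in the other lane.
- shutter (a joint): Shutter position in m along the station's y: 0 = end stop over the lane at y = -62 mm, 0.124 = end stop over the lane at +62 mm. At an end stop it covers that lane and leaves the other quite open; in between it blocks both. About 3 N of friction; it stays where it is left.
- shutter_grip (a point): Centre of the black grip in the middle of the aluminium shutter plate (298 x 116 x 6 mm, top 80 mm above the bench). Grip: 36 mm along the station's x, 18 mm along its y (pinch it across these), 38 mm tall, from 80 to 118 mm above the bench; this point is 99 mm up. At an end stop it stands straight above the middle of the covered lane.
- case_a: Objective case, origin at its centre: closed white box with grey lid and black latch, 76 mm long (own x), 46 mm wide (own y), 52 mm tall (own z); four or five are present, lid up on the bench at the start. All look alike; a full one (at most three) weighs 0.37 to 0.49 kg, an empty one (at most three) 0.09 to 0.12 kg.
- case_b: Objective case, origin at its centre: closed white box with grey lid and black latch, 76 mm long (own x), 46 mm wide (own y), 52 mm tall (own z); four or five are present, lid up on the bench at the start. All look alike; a full one (at most three) weighs 0.37 to 0.49 kg, an empty one (at most three) 0.09 to 0.12 kg.
- case_c: Objective case, origin at its centre: closed white box with grey lid and black latch, 76 mm long (own x), 46 mm wide (own y), 52 mm tall (own z); four or five are present, lid up on the bench at the start. All look alike; a full one (at most three) weighs 0.37 to 0.49 kg, an empty one (at most three) 0.09 to 0.12 kg.
- case_d: Objective case, origin at its centre: closed white box with grey lid and black latch, 76 mm long (own x), 46 mm wide (own y), 52 mm tall (own z); four or five are present, lid up on the bench at the start. All look alike; a full one (at most three) weighs 0.37 to 0.49 kg, an empty one (at most three) 0.09 to 0.12 kg.
- case_e: Objective case, origin at its centre: closed white box with grey lid and black latch, 76 mm long (own x), 46 mm wide (own y), 52 mm tall (own z); four or five are present, lid up on the bench at the start. All look alike; a full one (at most three) weighs 0.37 to 0.49 kg, an empty one (at most three) 0.09 to 0.12 kg.
- case_f: Objective case, origin at its centre: closed white box with grey lid and black latch, 76 mm long (own x), 46 mm wide (own y), 52 mm tall (own z); four or five are present, lid up on the bench at the start. All look alike; a full one (at most three) weighs 0.37 to 0.49 kg, an empty one (at most three) 0.09 to 0.12 kg.
- oil: Bystander: amber bottle 40 mm across, 90 mm tall. Origin: centre of its underside.
- mouse: Bystander: grey computer mouse, 100 mm long (own x), 60 mm wide, 36 mm high. Origin: centre of its underside.
- dish: Bystander: shallow glass dish 88 mm across, 16 mm high. Origin: centre of its underside.
Not all that is in view belongs to the job. What is shaped like the case_b but purple is not meant. Leave any pink look-alike of the case_c alone.

How it is judged (in metres and radians):
On the way, in this order (a step that is already met when the one before it is completed fails the run):
1. the shutter is at its end stop over the orange lane (blue lane open) (horizontal distance between shutter_grip and orange_lane below 0.004 m), for 0.2 s.
2. every case that weighs over 2.2 N lies on the blue lane, no lighter one does ((((x of case_a in the frame of blue_lane between -0.108 and 0.108 m and y of case_a in the frame of blue_lane between -0.04 and 0.04 m and z of case_a in the frame of blue_lane below 0.035 m) and contact force between case_a and blue_lane above 2.2 N) or (not (x of case_a in the frame of blue_lane between -0.108 and 0.108 m and y of case_a in the frame of blue_lane between -0.04 and 0.04 m and z of case_a in the frame of blue_lane below 0.035 m) and contact force between case_a and anything else below 2.2 N)) and (((x of case_b in the frame of blue_lane between -0.108 and 0.108 m and y of case_b in the frame of blue_lane between -0.04 and 0.04 m and z of case_b in the frame of blue_lane below 0.035 m) and contact force between case_b and blue_lane above 2.2 N) or (not (x of case_b in the frame of blue_lane between -0.108 and 0.108 m and y of case_b in the frame of blue_lane between -0.04 and 0.04 m and z of case_b in the frame of blue_lane below 0.035 m) and contact force between case_b and anything else below 2.2 N)) and (((x of case_c in the frame of blue_lane between -0.108 and 0.108 m and y of case_c in the frame of blue_lane between -0.04 and 0.04 m and z of case_c in the frame of blue_lane below 0.035 m) and contact force between case_c and blue_lane above 2.2 N) or (not (x of case_c in the frame of blue_lane between -0.108 and 0.108 m and y of case_c in the frame of blue_lane between -0.04 and 0.04 m and z of case_c in the frame of blue_lane below 0.035 m) and contact force between case_c and anything else below 2.2 N)) and (((x of case_d in the frame of blue_lane between -0.108 and 0.108 m and y of case_d in the frame of blue_lane between -0.04 and 0.04 m and z of case_d in the frame of blue_lane below 0.035 m) and contact force between case_d and blue_lane above 2.2 N) or (not (x of case_d in the frame of blue_lane between -0.108 and 0.108 m and y of case_d in the frame of blue_lane between -0.04 and 0.04 m and z of case_d in the frame of blue_lane below 0.035 m) and contact force between case_d and anything else below 2.2 N)) and (((x of case_e in the frame of blue_lane between -0.108 and 0.108 m and y of case_e in the frame of blue_lane between -0.04 and 0.04 m and z of case_e in the frame of blue_lane below 0.035 m) and contact force between case_e and blue_lane above 2.2 N) or (not (x of case_e in the frame of blue_lane between -0.108 and 0.108 m and y of case_e in the frame of blue_lane between -0.04 and 0.04 m and z of case_e in the frame of blue_lane below 0.035 m) and contact force between case_e and anything else below 2.2 N)) and (((x of case_f in the frame of blue_lane between -0.108 and 0.108 m and y of case_f in the frame of blue_lane between -0.04 and 0.04 m and z of case_f in the frame of blue_lane below 0.035 m) and contact force between case_f and blue_lane above 2.2 N) or (not (x of case_f in the frame of blue_lane between -0.108 and 0.108 m and y of case_f in the frame of blue_lane between -0.04 and 0.04 m and z of case_f in the frame of blue_lane below 0.035 m) and contact force between case_f and anything else below 2.2 N))), for 0.2 s.
3. the shutter is at its other end stop, over the blue lane (horizontal distance between shutter_grip and blue_lane below 0.004 m), for 0.2 s.
4. every case that weighs less lies on the orange lane, the heavy ones still on the blue ((((x of case_a in the frame of blue_lane between -0.108 and 0.108 m and y of case_a in the frame of blue_lane between -0.04 and 0.04 m and z of case_a in the frame of blue_lane below 0.035 m) and contact force between case_a and blue_lane above 2.2 N) or ((x of case_a in the frame of orange_lane between -0.108 and 0.108 m and y of case_a in the frame of orange_lane between -0.04 and 0.04 m and z of case_a in the frame of orange_lane below 0.035 m) and contact force between case_a and orange_lane below 2.2 N)) and (((x of case_b in the frame of blue_lane between -0.108 and 0.108 m and y of case_b in the frame of blue_lane between -0.04 and 0.04 m and z of case_b in the frame of blue_lane below 0.035 m) and contact force between case_b and blue_lane above 2.2 N) or ((x of case_b in the frame of orange_lane between -0.108 and 0.108 m and y of case_b in the frame of orange_lane between -0.04 and 0.04 m and z of case_b in the frame of orange_lane below 0.035 m) and contact force between case_b and orange_lane below 2.2 N)) and (((x of case_c in the frame of blue_lane between -0.108 and 0.108 m and y of case_c in the frame of blue_lane between -0.04 and 0.04 m and z of case_c in the frame of blue_lane below 0.035 m) and contact force between case_c and blue_lane above 2.2 N) or ((x of case_c in the frame of orange_lane between -0.108 and 0.108 m and y of case_c in the frame of orange_lane between -0.04 and 0.04 m and z of case_c in the frame of orange_lane below 0.035 m) and contact force between case_c and orange_lane below 2.2 N)) and (((x of case_d in the frame of blue_lane between -0.108 and 0.108 m and y of case_d in the frame of blue_lane between -0.04 and 0.04 m and z of case_d in the frame of blue_lane below 0.035 m) and contact force between case_d and blue_lane above 2.2 N) or ((x of case_d in the frame of orange_lane between -0.108 and 0.108 m and y of case_d in the frame of orange_lane between -0.04 and 0.04 m and z of case_d in the frame of orange_lane below 0.035 m) and contact force between case_d and orange_lane below 2.2 N)) and (((x of case_e in the frame of blue_lane between -0.108 and 0.108 m and y of case_e in the frame of blue_lane between -0.04 and 0.04 m and z of case_e in the frame of blue_lane below 0.035 m) and contact force between case_e and blue_lane above 2.2 N) or ((x of case_e in the frame of orange_lane between -0.108 and 0.108 m and y of case_e in the frame of orange_lane between -0.04 and 0.04 m and z of case_e in the frame of orange_lane below 0.035 m) and contact force between case_e and orange_lane below 2.2 N)) and (((x of case_f in the frame of blue_lane between -0.108 and 0.108 m and y of case_f in the frame of blue_lane between -0.04 and 0.04 m and z of case_f in the frame of blue_lane below 0.035 m) and contact force between case_f and blue_lane above 2.2 N) or ((x of case_f in the frame of orange_lane between -0.108 and 0.108 m and y of case_f in the frame of orange_lane between -0.04 and 0.04 m and z of case_f in the frame of orange_lane below 0.035 m) and contact force between case_f and orange_lane below 2.2 N))), for 0.2 s.
At the end, for the whole second after the job is handed in: Shutter within 4 mm of its end stop over the blue lane; every full case on the blue lane, every empty one on the orange: centre within 108 mm along and 40 mm across of the lane's middle, under 35 mm above its plate's underside (on a long side, not on end or stacked) (all of step 4 and horizontal distance between shutter_grip and blue_lane below 0.004 m); the robot touches nothing.
It fails at once if the oil is moved more than 30 mm (distance of oil from where it was at the start of the episode above 0.03 m).
It fails at once if the mouse is moved more than 30 mm (distance of mouse from where it was at the start of the episode above 0.03 m).
It fails at once if the dish is moved more than 30 mm (distance of dish from where it was at the start of the episode above 0.03 m).
Of case_a, case_b, case_c, case_d, case_e, case_f only 4 to 5 are there at a start; the rules pass over those that are not, and their reading is None.
At some moment in a run one of case_a, case_b, case_c, case_d, case_e, case_f may be knocked a few centimetres aside while the robot is not near it.
Once in a run the grip may slacken for a moment while it holds something.
It also fails if it takes over 210 s, if anything falls off the work surface, if the arm or the gripper's body presses on something with over 40 N, if the wrist force passes 120 N, or if a joint passes its speed limit or range.

## Working session

There is one attempt and no reset: what is moved stays moved. The work goes in short steps, Python scripts to look and compute and a tool call to move; the robot and the scene stay as the last step left them, time stands still between calls to the robot, and variables do not carry over. Pictures are saved under pics/ and viewed, about 12 in all and at most 16, crops included, and the job is handed in when it is done.

Besides the shell and the picture viewer there is one more tool, called after "Emit:" in YAML: its name, and indented under it one key for each argument. move_arm: Moves the arm, as the interface text tells. Scaled input: -1 to 1 covers 0.25 m each way for a shift and pi/2 rad each way for a turn. Its arguments: {"type":"object","properties":{"targets":{"type":"array"},"grip_force":{"type":"number"}},"required":["targets"]}

```bash
mkdir -p pics; ls; cat > h.py <<'E'
import numpy as np, cv2
from workcell import bot
def save(cam,name,crop=None,scale=1):
    m=bot.camera_model(cam); im=bot.read_camera(cam)[:,:,::-1]
    np.save('pics/'+name+'.npy',im)
    if crop: x0,y0,x1,y1=crop; im=im[y0:y1,x0:x1]
    if scale!=1: im=cv2.resize(im,None,fx=scale,fy=scale,interpolation=cv2.INTER_CUBIC)
    cv2.imwrite('pics/'+name+'.png',im); return m
def px2w(m,u,v,z):
    E=np.array(m['extrinsics']); d=E[:3,:3]@[(u-m['cx'])/m['fx'],(v-m['cy'])/m['fy'],1]; o=E[:3,3]
    return (o+d*(z-o[2])/d[2])
E
python3 - <<'E'
from h import *
s=bot.sense(); print({k:np.round(v,3).tolist() for k,v in s.items()})
for c in ('top','scene'):
    m=save(c,c+'0',None,1.4); print(c,m)
E
```

```text
pics
{'time': 0.0, 'qpos': [1.085, 0.592, 0.048, 1.61, -0.033, 0.943, -0.034], 'qd': [0.001, 0.002, 0.0, -0.001, 0.001, -0.002, 0.001], 'tau': [-0.0, -54.868, 1.547, -19.812, 0.009, 0.009, 0.0], 'tcp_pos': [276.548, -669.299, 244.11], 'eef_rot': [-3.079, -0.611, 0.001], 'ft_force': [-1.03, -0.132, -0.322], 'moment': [-0.012, 0.008, -0.021], 'gripper_width': 85.73}
top {'fx': 500.8294545086091, 'fy': 500.8294545086091, 'cx': 273.7483527443085, 'cy': 213.72834693726753, 'extrinsics': array([[-1.63568178e-02, -9.92013952e-01,  1.25063079e-01,
         3.48340327e+02],
       [-9.99844963e-01,  1.70435967e-02,  4.42339879e-03,
         2.79817057e+01],
       [-6.51959800e-03, -1.24971337e-01, -9.92138932e-01,
         1.67542189e+03],
       [ 0.00000000e+00,  0.00000000e+00,  0.00000000e+00,
         1.00000000e+00]])}
scene {'fx': 383.53091716349695, 'fy': 383.53091716349695, 'cx': 278.6813409146971, 'cy': 212.47306982509514, 'extrinsics': array([[-1.46472395e-01,  6.93124548e-01, -7.05779143e-01,
         1.25486500e+03],
       [ 9.88999309e-01,  8.77180759e-02, -1.19104605e-01,
         1.36871158e+02],
       [-2.06447370e-02, -7.15460621e-01, -6.98347975e-01,
         7.98033913e+02],
       [ 0.00000000e+00,  0.00000000e+00,  0.00000000e+00,
         1.00000000e+00]])}
```

View pics/top0.png

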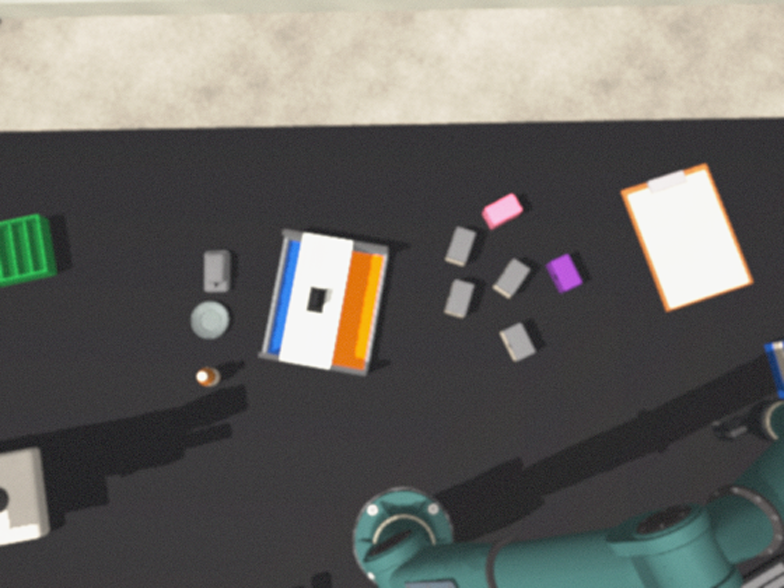

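View pics/scene0.png

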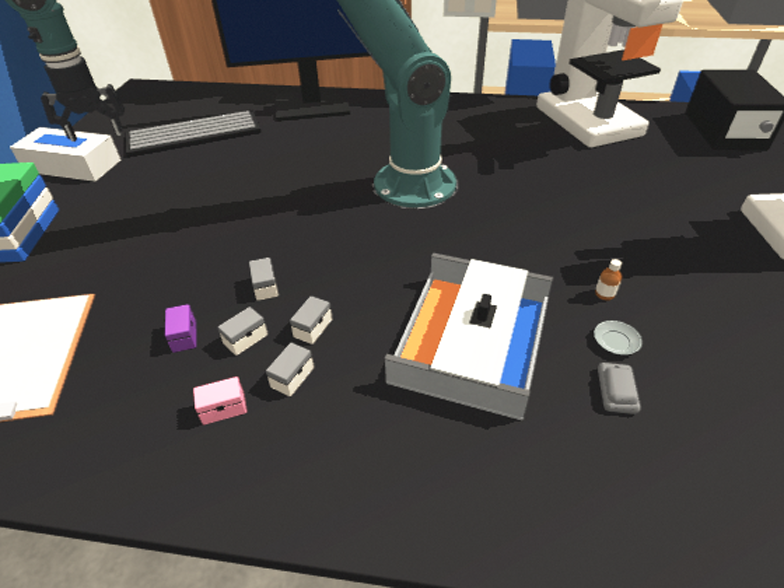

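The top view shows four grey-lidded cases at (461,246), (460,298), (512,278) and (518,342). The purple (565,273) and pink (502,211) boxes are decoys. The station has blue on the left and orange on the right, with the shutter part-way at grip (319,299). Next is an enlarged crop to confirm and measure.

```bash
python3 - <<'E'
from h import *
im=np.load('pics/top0.npy')
c=cv2.resize(im[145:275,180:420],None,fx=3.33,fy=3.33,interpolation=cv2.INTER_CUBIC); cv2.imwrite('pics/crop1.png',c)
print(c.shape)
m=bot.camera_model('top')
# grey lids: low sat mid-brightness
g=im.astype(int); mx=g.max(2); mn=g.min(2)
mask=((mx-mn<25)&(mx>90)&(mx<200)).astype(np.uint8); mask[:,:300]=0; mask[:150]=0; mask[270:]=0; mask[:,400:]=0
n,l,st,ce=cv2.connectedComponentsWithStats(mask)
for i in range(1,n):
    if st[i,4]<60: continue
    ys,xs=np.where(l==i)
    P=np.array([px2w(m,x,y,52)[:2] for x,y in zip(xs,ys)],np.float32)
    r=cv2.minAreaRect(P); print(st[i],np.round(ce[i],1),np.round(r[0],1),np.round(r[1],1),round(r[2],1),'mean',P.mean(0).round(1))
E
```

```text
(433, 799, 3)
[317 162  23  29 396] [328.6 175.2] [ 676.8 -146.3] [51.8 90.4] 70.1 mean [ 678.1 -147.6]
[352 184  27  30 398] [365.2 198. ] [ 597.8 -263.8] [51.6 90.7] 53.4 mean [ 599.9 -265.3]
[317 199  22  29 417] [327.4 213. ] [ 552.5 -140.3] [52.4 86.7] 70.4 mean [ 552.3 -140.1]
[356 230  27  29 417] [369.7 243.9] [ 448.7 -271.6] [80.1 58.6] 24.4 mean [ 449.3 -273.9]
```

View pics/crop1.png

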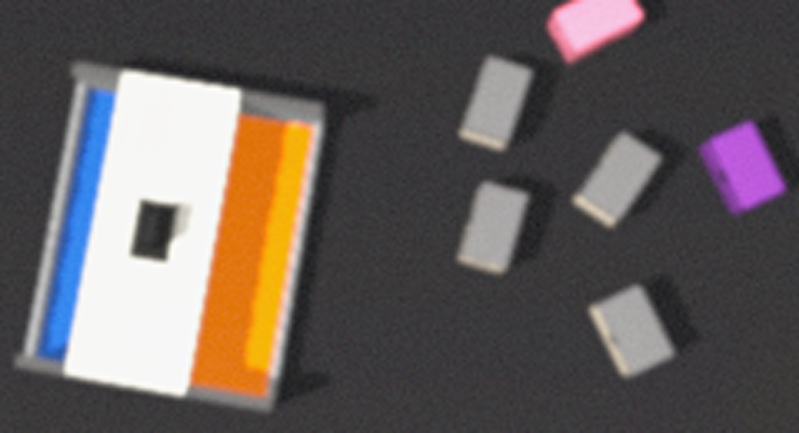

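Crop view confirms it: four grey lids, with pink and purple separate and to be left alone. Station corners are at (75,63), (325,103), (272,410), (17,362), and the grip top is near (153,230).

```bash
python3 - <<'E'
from h import *
m=bot.camera_model('top')
f=lambda p,z: px2w(m,180+p[0]/3.33-.35,145+p[1]/3.33-.35,z)[:2]
def quad(n,ps,z):
    Q=np.array([f(p,z) for p in ps]); print(n,Q.round(0).tolist(),'c',Q.mean(0).round(1),'edges',[round(float(np.linalg.norm(Q[i]-Q[i-1])),0) for i in range(4)],'ang',[round(float(np.degrees(np.arctan2(*(Q[i]-Q[i-1])[::-1]))),1) for i in range(4)])
quad('c1',[(490,55),(534,70),(506,140),(463,128)],52)
quad('c2',[(482,182),(528,195),(507,266),(461,255)],52)
quad('c3',[(622,132),(662,158),(615,218),(577,194)],52)
quad('c4',[(596,302),(641,285),(675,350),(632,370)],52)
quad('st',[(75,63),(325,103),(272,410),(17,362)],74)
quad('sh',[(120,72),(242,88),(188,396),(65,377)],80)
quad('grip',[(141,201),(177,206),(168,260),(132,257)],118)
E
```

```text
c1 [[725.0, -143.0], [709.0, -186.0], [639.0, -156.0], [652.0, -114.0]] c [ 681.4 -150. ] edges [79.0, 46.0, 76.0, 44.0] ang [-21.5, -110.3, 156.8, 73.1]
c2 [[598.0, -131.0], [584.0, -176.0], [514.0, -154.0], [526.0, -109.0]] c [ 555.5 -142.5] edges [75.0, 47.0, 73.0, 46.0] ang [-17.5, -107.0, 161.9, 75.5]
c3 [[645.0, -271.0], [619.0, -309.0], [560.0, -261.0], [584.0, -224.0]] c [ 602.  -266.4] edges [77.0, 47.0, 76.0, 44.0] ang [-37.4, -124.8, 140.4, 56.1]
c4 [[478.0, -239.0], [493.0, -284.0], [430.0, -314.0], [411.0, -271.0]] c [ 452.9 -277. ] edges [74.0, 47.0, 71.0, 46.0] ang [25.9, -70.4, -154.6, 113.7]
st [[719.0, 266.0], [675.0, 22.0], [378.0, 77.0], [427.0, 321.0]] c [549.9 171.7] edges [297.0, 249.0, 303.0, 249.0] ang [-10.7, -100.3, 169.4, 78.5]
sh [[708.0, 221.0], [690.0, 102.0], [392.0, 157.0], [412.0, 274.0]] c [550.7 188.8] edges [301.0, 120.0, 303.0, 119.0] ang [-10.2, -98.6, 169.6, 80.3]
grip [[575.0, 197.0], [570.0, 163.0], [519.0, 172.0], [522.0, 206.0]] c [546.4 184.5] edges [54.0, 34.0, 52.0, 34.0] ang [-9.3, -99.0, 170.3, 84.2]
```

Emit:
move_arm:
  targets:
    - [1,[1,1,0],[0,0,-0.36]]
    - [1,[1,1,0],[0,0,-0.36]]
    - [1,[1,1,0],[0,0,-0.36]]
    - [1,[1,1,0],[0,0,-0.36]]
    - [1,[1,1,0],[0,0,-0.36]]
    - [1,[1,1,0],[0,0,-0.36]]
    - [1,[1,1,0],[0,0,-0.36]]
    - [1,[1,1,0],[0,0,-0.36]]
    - [1,[1,1,0],[0,0,-0.36]]
    - [1,[1,1,0],[0,0,-0.36]]
  grip_force: 60

```text
time: 0.93
tcp_pos: [533.1, -411.5, 243.4]
eef_rot: [-3.124, 0.253, -0.004]
ft_force: [0.7, 0.8, -1.1]
gripper_width: 85.8
```

Emit:
move_arm:
  targets:
    - [0.2,[0.1,1,0],[0,0,0]]
    - [0.2,[0.1,1,0],[0,0,0]]
    - [0.2,[0.1,1,0],[0,0,0]]
    - [0.2,[0.1,1,0],[0,0,0]]
    - [0.2,[0.1,1,0],[0,0,0]]
    - [0.2,[0.1,1,0],[0,0,0]]
    - [0.2,[0.1,1,0],[0,0,0]]
    - [0.2,[0.1,1,0],[0,0,0]]

```text
time: 1.6
tcp_pos: [558.4, -156.6, 242.9]
eef_rot: [-3.123, 0.241, -0.002]
ft_force: [-0.3, 0.6, -0.8]
gripper_width: 51.0
```

```bash
cat >> h.py <<'E'
from scipy.spatial.transform import Rotation as Ro
def st():
    s=bot.sense(); R=Ro.from_rotvec(s['eef_rot']).as_matrix()
    print('t',round(s['time'],2),'tcp',np.round(s['tcp_pos'],1),'jaw',round(float(np.degrees(np.arctan2(R[1,1],R[0,1]))),1),'tilt',np.round(R[:2,2],3),'F',np.round(s['ft_force'],2),'w',round(s['gripper_width'],1),'q',np.round(s['qpos'],2))
    return s
def to(x,y,z,jaw=None):
    s=st(); R=Ro.from_rotvec(s['eef_rot']).as_matrix(); j=np.degrees(np.arctan2(R[1,1],R[0,1]))
    print('shift',np.round((np.array([x,y,z])-s['tcp_pos'])/250,3),end=' ')
    if jaw is not None:
        jr=np.radians(jaw); T=np.array([[-np.sin(jr),np.cos(jr),0],[np.cos(jr),np.sin(jr),0],[0,0,-1]]).T
        T=np.column_stack([np.cross([np.cos(jr),np.sin(jr),0],[0,0,-1]),[np.cos(jr),np.sin(jr),0],[0,0,-1]])
        print('turn',np.round(Ro.from_matrix(T@R.T).as_rotvec()/(np.pi/2),3))
E
python3 -c "
from h import *
to(553,188.5,150,-100.2)"
```

```text
t 1.6 tcp [ 558.4 -156.6  242.9] jaw -98.8 tilt [0.002 0.009] F [-0.31  0.56 -0.77] w 51.0 q [ 0.08  0.42  0.16  1.95 -0.1   0.78 -1.43]
shift [-0.022  1.38  -0.372] turn [-0.006  0.001 -0.015]
```

Emit:
move_arm:
  targets:
    - [0.2,[-0.02,0.7,0],[0,0,0]]
    - [0.2,[-0.02,0.7,0],[0,0,0]]
    - [0.2,[-0.02,0.7,0],[0,0,0]]
    - [0.2,[-0.02,0.7,0],[0,0,0]]
    - [0.2,[-0.02,0.7,0],[0,0,0]]
    - [0.2,[-0.02,0.7,0],[0,0,0]]

```text
time: 2.1
tcp_pos: [553.4, 21.7, 242.7]
eef_rot: [-3.122, 0.232, -0.001]
ft_force: [0.7, -0.4, -0.4]
gripper_width: 51.2
```

Emit:
move_arm:
  targets:
    - [0.2,[0,0.68,0],[0,0,0]]
    - [0.2,[0,0.68,0],[0,0,0]]
    - [0.2,[0,0.68,0],[0,0,0]]
    - [0.2,[0,0.68,0],[0,0,0]]
    - [0.2,[0,0.68,0],[0,0,0]]
    - [0.2,[0,0.68,0],[0,0,0]]
    - [0.2,[0,0.68,0],[0,0,0]]

```text
time: 2.68
tcp_pos: [554.2, 188.6, 242.4]
eef_rot: [-3.124, 0.237, -0.002]
ft_force: [-0.2, -0.1, -0.3]
gripper_width: 51.0
```

```bash
python3 -c "
from h import *
to(553,188.5,100,-100.2)
m=save('wrist','w1'); print(m)"
```

```text
t 2.68 tcp [554.2 188.6 242.4] jaw -98.7 tilt [0.002 0.009] F [-0.23 -0.12 -0.27] w 51.0 q [-0.48  0.42  0.11  1.94 -0.07  0.78 -2.05]
shift [-0.005 -0.    -0.57 ] turn [-0.005  0.001 -0.017]
{'fx': 297.8752282959104, 'fy': 297.8752282959104, 'cx': 277.592858395929, 'cy': 211.4923015821647, 'extrinsics': array([[-1.51691979e-01, -9.50249924e-01, -2.72056291e-01,
         6.23332301e+02],
       [-9.88391922e-01,  1.43482006e-01,  4.99431987e-02,
         1.76223329e+02],
       [-8.42333836e-03,  2.76474223e-01, -9.60984418e-01,
         3.70250019e+02],
       [ 0.00000000e+00,  0.00000000e+00,  0.00000000e+00,
         1.00000000e+00]])}
```

View pics/w1.png

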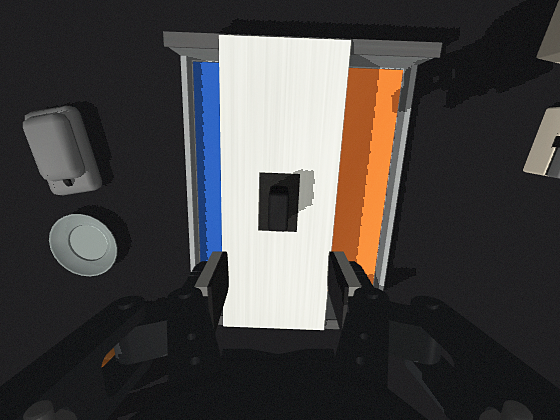

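The wrist view shows the grip upright at about (280,202) on its dark base pad (259..298, 173..230), lying on the white shutter plate. Blue is on the left and orange on the right.

```bash
python3 -c "
from h import *
m=bot.camera_model('wrist')
P=[px2w(m,u,v,80) for u,v in [(259,173),(298,173),(298,230),(259,230)]]
print(np.round(P,1).tolist(),np.mean(P,0))
print('griptop',px2w(m,280,188,118), [px2w(m,u,v,80).round(0) for u,v in [(220,36),(350,40),(323,329),(224,327)]])
print([px2w(m,u,v,74).round(0) for u,v in [(164,32),(441,44)]])
"
```

```text
[[582.6, 202.2, 80.0], [576.8, 164.5, 80.0], [518.3, 172.5, 80.0], [524.4, 212.3, 80.0]] [550.50243024 187.85889795  80.        ]
griptop [572.37503528 182.95714446 118.        ] [array([705., 215.,  80.]), array([685., 104.,  80.]), array([395., 160.,  80.]), array([415., 272.,  80.])]
[array([718., 264.,  74.]), array([670.,  23.,  74.])]
```

Emit:
move_arm:
  targets:
    - [0.2,[-0.012,0,-0.4],[0,0,-0.015]]
    - [0.2,[-0.012,0,-0.4],[0,0,-0.015]]
    - [0.2,[-0.012,0,-0.4],[0,0,-0.015]]
    - [0.2,[-0.012,0,-0.5],[0,0,-0.015]]
    - [0.2,[-0.012,0,-0.56],[0,0,-0.015]]
    - [0.2,[-0.012,0,-0.56],[0,0,-0.015]]
    - [0.2,[-0.012,0,-0.56],[0,0,-0.015]]

```text
time: 3.32
tcp_pos: [551.5, 184.0, 102.1]
eef_rot: [-3.123, 0.284, 0.0]
ft_force: [-0.0, -0.0, -0.6]
gripper_width: 51.0
```

Emit:
move_arm:
  targets:
    - [-0.6,[0,0,0],[0,0,0]]
    - [-0.6,[0,0,0],[0,0,0]]
    - [-0.6,[0,0,0],[0,0,0]]
    - [-0.6,[0,0,0],[0,0,0]]
    - [-0.6,[0,0,0],[0,0,0]]
    - [-0.6,[0,0,0],[0,0,0]]
    - [-0.6,[0,0,0],[0,0,0]]

```text
time: 3.9
tcp_pos: [553.4, 184.8, 104.0]
eef_rot: [-3.121, 0.285, -0.006]
ft_force: [1.2, 1.4, 6.5]
gripper_width: 17.7
```

```bash
python3 -c "
from h import *
to(538.7,109.5,100,-100.2)"
```

```text
t 3.9 tcp [553.4 184.8 104. ] jaw -100.4 tilt [0.005 0.008] F [1.18 1.38 6.5 ] w 17.7 q [-0.45  0.61  0.08  2.03 -0.11  0.49 -2.05]
shift [-0.059 -0.301 -0.016] turn [-0.005  0.003  0.002]
```

Emit:
move_arm:
  targets:
    - [-0.6,[-0.01,-0.06,0.006],[0,0,0]]
    - [-0.6,[-0.02,-0.12,0.006],[0,0,0]]
    - [-0.6,[-0.03,-0.18,0.006],[0,0,0]]
    - [-0.6,[-0.04,-0.24,0.006],[0,0,0]]
    - [-0.6,[-0.05,-0.28,0.006],[0,0,0]]
    - [-0.6,[-0.05,-0.28,0.006],[0,0,0]]
    - [-0.6,[-0.05,-0.28,0.006],[0,0,0]]

```text
time: 4.48
tcp_pos: [539.6, 113.2, 104.4]
eef_rot: [-3.123, 0.287, -0.002]
ft_force: [1.8, -1.5, -15.5]
gripper_width: 17.4
```

Emit:
move_arm:
  targets:
    - [-0.6,[-0.002,-0.012,0],[0,0,0]]
    - [-0.6,[-0.004,-0.024,0],[0,0,0]]
    - [-0.6,[-0.006,-0.036,0],[0,0,0]]
    - [-0.6,[-0.006,-0.036,0],[0,0,0]]
    - [-0.6,[-0.006,-0.036,0],[0,0,0]]

```text
time: 4.9
tcp_pos: [539.6, 112.9, 104.4]
eef_rot: [-3.114, 0.277, -0.007]
ft_force: [4.6, 17.0, -15.2]
gripper_width: 17.7
```

Emit:
move_arm:
  targets:
    - [-0.6,[-0.002,-0.01,0],[0,0,0]]
    - [-0.6,[-0.004,-0.02,0],[0,0,0]]
    - [-0.6,[-0.004,-0.02,0],[0,0,0]]
    - [-0.6,[-0.004,-0.02,0],[0,0,0]]

```text
time: 5.23
tcp_pos: [539.7, 113.0, 104.5]
eef_rot: [-3.109, 0.273, -0.01]
ft_force: [3.4, 11.4, -15.4]
gripper_width: 17.6
```

Emit:
move_arm:
  targets:
    - [0.2,[0,0,0],[0,0,0]]
    - [0.2,[0,0,0],[0,0,0]]
    - [0.2,[0,0,0],[0,0,0]]
    - [0.2,[0,0,0.06],[0,0,0]]
    - [0.2,[0,0,0.2],[0,0,0]]
    - [0.2,[0,0,0.4],[0,0,0]]
    - [0.2,[0,0,0.6],[0,0,0]]
    - [0.2,[0,0,0.6],[0,0,0]]

```text
time: 5.9
tcp_pos: [542.3, 112.0, 260.7]
eef_rot: [-3.106, 0.276, -0.024]
ft_force: [0.2, 0.5, 0.4]
gripper_width: 51.1
```

Emit:
move_arm:
  targets:
    - [1,[0.06,-0.98,0],[0,0,-0.08]]
    - [1,[0.06,-0.98,0],[0,0,-0.08]]
    - [1,[0.06,-0.98,0],[0,0,-0.08]]
    - [1,[0.06,-0.98,0],[0,0,-0.08]]
    - [1,[0.06,-0.98,0],[0,0,-0.08]]
    - [1,[0.06,-0.98,0],[0,0,-0.08]]
    - [1,[0.06,-0.98,0],[0,0,-0.08]]
    - [1,[0.06,-0.98,0],[0,0,-0.08]]

```text
time: 6.57
tcp_pos: [556.4, -137.9, 261.6]
eef_rot: [-3.084, 0.483, -0.028]
ft_force: [0.5, 0.9, 0.0]
gripper_width: 85.3
```

```bash
python3 -c "
from h import *
to(555.5,-142.5,30,-107)
save('wrist','w2')
m=save('top','t2')
import json;json.dump({k:np.array(v).tolist() for k,v in bot.camera_model('wrist').items()},open('w2.json','w'))
a=np.load('pics/w2.npy'); b=cv2.resize(np.load('pics/t2.npy')[145:275,180:420],None,fx=2.333,fy=2.333)
cv2.imwrite('pics/both2.png',cv2.resize(np.vstack([a[:300],b[:300]]),None,fx=1,fy=1))"
```

```text
t 6.57 tcp [ 556.4 -137.9  261.6] jaw -107.8 tilt [0.021 0.017] F [0.52 0.94 0.02] w 85.3 q [ 0.04  0.38  0.17  1.96 -0.12  0.8  -1.6 ]
shift [-0.004 -0.018 -0.926] turn [-0.011  0.013  0.009]
```

View pics/both2.png

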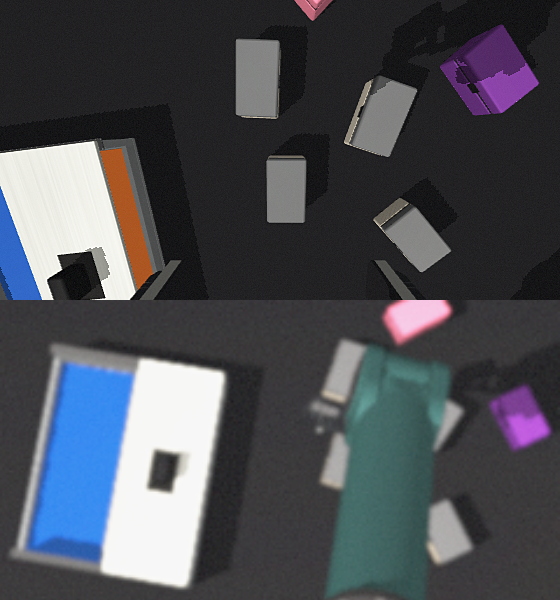

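The wrist view shows case 2's lid at (267..305, 158..222), near vertical. The top view shows the shutter fully over orange with the whole blue lane open.

```bash
cat >> h.py <<'E'
def quad(m,n,ps,z=52):
    Q=np.array([px2w(m,u,v,z)[:2] for u,v in ps]); 
    a=(Q[0]+Q[1]-Q[2]-Q[3]); b=(Q[0]+Q[3]-Q[1]-Q[2])
    print(n,'c',Q.mean(0).round(1),'len',np.linalg.norm(a).round(0)/2,'wid',np.linalg.norm(b).round(0)/2,'angs',np.degrees([np.arctan2(a[1],a[0]),np.arctan2(-b[0],b[1])]).round(1))
E
python3 -c "
from h import *
m=bot.camera_model('wrist')
quad(m,'c2',[(267,158),(305,158),(305,222),(267,222)])
quad(m,'c1',[(236,40),(279,40),(279,116),(236,116)])
quad(m,'c3',[(374,77),(417,88),(391,156),(352,145)])
quad(m,'c4',[(410,205),(451,248),(423,271),(375,222)])
"
```

```text
c2 c [ 556.  -138.3] len 75.0 wid 44.0 angs [-17.  -17.1]
c1 c [ 678.9 -144.6] len 73.5 wid 45.0 angs [-18.5 -17.6]
c3 c [ 601.9 -261.4] len 72.0 wid 46.0 angs [-32.8 -31.7]
c4 c [ 457.3 -268.6] len 42.5 wid 82.5 angs [-70.2 -61.6]
```

Emit:
move_arm:
  targets:
    - [1,[0,-0.004,-0.3],[-0.011,0.013,0.009]]
    - [1,[0,-0.004,-0.6],[-0.011,0.013,0.009]]
    - [1,[0,-0.004,-0.7],[-0.011,0.013,0.009]]
    - [1,[0,-0.004,-0.8],[-0.011,0.013,0.009]]
    - [1,[0,-0.004,-0.88],[-0.011,0.013,0.009]]
    - [1,[0,-0.004,-0.93],[-0.011,0.013,0.009]]
    - [1,[0,-0.004,-0.93],[-0.011,0.013,0.009]]
    - [1,[0,-0.004,-0.93],[-0.011,0.013,0.009]]
    - [1,[0,-0.004,-0.93],[-0.011,0.013,0.009]]

```text
time: 7.42
tcp_pos: [558.1, -133.2, 30.0]
eef_rot: [-3.107, 0.45, -0.002]
ft_force: [-0.4, 0.7, 0.8]
gripper_width: 85.4
```

Emit:
move_arm:
  targets:
    - [-0.2,[0,0,0],[0,0,0]]
    - [-0.2,[0,0,0],[0,0,0]]
    - [-0.2,[0,0,0],[0,0,0]]
    - [-0.2,[0,0,0],[0,0,0]]
    - [-0.2,[0,0,0],[0,0,0]]
    - [-0.2,[0,0,0.1],[0,0,0]]
    - [-0.2,[0,0,0.25],[0,0,0]]
    - [-0.2,[0,0,0.4],[0,0,0]]
    - [-0.2,[0,0,0.4],[0,0,0]]
    - [-0.2,[0,0,0.4],[0,0,0]]

```text
time: 8.25
tcp_pos: [559.8, -133.3, 132.7]
eef_rot: [-3.107, 0.45, -0.011]
ft_force: [-1.1, -0.5, -1.9]
gripper_width: 45.0
```

Emit:
move_arm:
  targets:
    - [-0.2,[0,0,0],[0,0,0]]
    - [-0.2,[0,0,0],[0,0,0]]

```text
time: 8.42
tcp_pos: [559.0, -132.9, 132.0]
eef_rot: [-3.106, 0.449, -0.009]
ft_force: [-0.6, -0.3, -1.1]
gripper_width: 44.7
```

```bash
python3 -c "
from h import *
to(561,233,130,-100.2)"
```

```text
t 8.42 tcp [ 559.  -132.9  132. ] jaw -106.5 tilt [0.006 0.002] F [-0.56 -0.32 -1.08] w 44.7 q [ 0.06  0.56  0.14  2.04 -0.15  0.54 -1.56]
shift [ 0.008  1.464 -0.008] turn [-0.002  0.004  0.07 ]
```

Case 2 reads about -1.1 N, so it is empty and goes back down.

Emit:
move_arm:
  targets:
    - [-0.2,[0,0,-0.15],[0,0,0]]
    - [-0.2,[0,0,-0.3],[0,0,0]]
    - [-0.2,[0,0,-0.38],[0,0,0]]
    - [-0.2,[0,0,-0.405],[0,0,0]]
    - [-0.2,[0,0,-0.405],[0,0,0]]
    - [-0.2,[0,0,-0.405],[0,0,0]]
    - [1,[0,0,-0.405],[0,0,0]]
    - [1,[0,0,-0.405],[0,0,0]]
    - [1,[0,0,-0.405],[0,0,0]]
    - [1,[0,0,-0.405],[0,0,0]]

```text
time: 9.25
tcp_pos: [558.8, -133.0, 30.2]
eef_rot: [-3.106, 0.449, -0.007]
ft_force: [-0.6, -0.1, 0.3]
gripper_width: 85.6
```

Emit:
move_arm:
  targets:
    - [1,[0,0,0.1],[0,0,0]]
    - [1,[0,0,0.3],[0,0,0]]
    - [1,[0.1,0,0.5],[0,0,0]]
    - [1,[0.25,0,0.5],[0,0,0]]
    - [1,[0.4,0,0.5],[0,0,0]]
    - [1,[0.48,-0.03,0.5],[0,0,0]]
    - [1,[0.48,-0.03,0.5],[0,0,0]]
    - [1,[0.48,-0.03,0.5],[0,0,0]]

```text
time: 9.92
tcp_pos: [679.7, -140.6, 154.7]
eef_rot: [-3.107, 0.449, -0.007]
ft_force: [-0.5, 0.5, 0.2]
gripper_width: 85.6
```

```bash
python3 -c "
from h import *
to(679.5,-145,30,-109)"
```

```text
t 9.92 tcp [ 679.7 -140.6  154.7] jaw -106.5 tilt [0.005 0.002] F [-0.49  0.54  0.22] w 85.6 q [ 0.04  0.65  0.16  1.75 -0.15  0.74 -1.59]
shift [-0.001 -0.017 -0.499] turn [-0.001  0.003 -0.028]
```

Emit:
move_arm:
  targets:
    - [1,[0,-0.017,-0.15],[0,0,-0.025]]
    - [1,[0,-0.017,-0.3],[0,0,-0.025]]
    - [1,[0,-0.017,-0.4],[0,0,-0.025]]
    - [1,[0,-0.017,-0.48],[0,0,-0.025]]
    - [1,[0,-0.017,-0.5],[0,0,-0.025]]
    - [1,[0,-0.017,-0.5],[0,0,-0.025]]
    - [1,[0,-0.017,-0.5],[0,0,-0.025]]

```text
time: 10.5
tcp_pos: [679.1, -145.1, 30.0]
eef_rot: [-3.097, 0.511, -0.006]
ft_force: [-0.0, -0.0, -0.5]
gripper_width: 85.1
```

Emit:
move_arm:
  targets:
    - [-0.2,[0,0,0],[0,0,0]]
    - [-0.2,[0,0,0],[0,0,0]]
    - [-0.2,[0,0,0],[0,0,0]]
    - [-0.2,[0,0,0],[0,0,0]]
    - [-0.2,[0,0,0],[0,0,0]]
    - [-0.2,[0,0,0.1],[0,0,0]]
    - [-0.2,[0,0,0.25],[0,0,0]]
    - [-0.2,[0,0,0.4],[0,0,0]]
    - [-0.2,[0,0,0.5],[0,0,0]]
    - [-0.2,[0,0,0.5],[0,0,0]]

```text
time: 11.33
tcp_pos: [682.8, -146.0, 161.3]
eef_rot: [-3.097, 0.511, -0.024]
ft_force: [2.5, -0.7, -3.7]
gripper_width: 44.9
```

Emit:
move_arm:
  targets:
    - [-0.2,[0,0,0],[0,0,0]]
    - [-0.2,[0,0,0],[0,0,0]]

```text
time: 11.5
tcp_pos: [682.3, -145.6, 160.9]
eef_rot: [-3.097, 0.511, -0.023]
ft_force: [0.8, 1.2, -3.5]
gripper_width: 45.2
```

```bash
python3 -c "
from h import *
to(561+90.5,233-16.3,160,-100.2)"
```

```text
t 11.5 tcp [ 682.3 -145.6  160.9] jaw -108.7 tilt [0.015 0.   ] F [ 0.83  1.22 -3.5 ] w 45.2 q [ 0.03  0.65  0.17  1.75 -0.16  0.74 -1.61]
shift [-0.123  1.449 -0.003] turn [-0.001  0.01   0.095]
```

Case 1 reads -3.5 N, so it is full and goes to the far slot of the blue lane.

Emit:
move_arm:
  targets:
    - [-0.2,[0,0.12,0.04],[0,0,0.03]]
    - [-0.2,[0,0.24,0.04],[0,0,0.06]]
    - [-0.2,[0,0.36,0.04],[0,0.01,0.095]]
    - [-0.2,[0,0.48,0.04],[0,0.01,0.095]]
    - [-0.2,[0,0.6,0.04],[0,0.01,0.095]]
    - [-0.2,[-0.02,0.72,0.04],[0,0.01,0.095]]
    - [-0.2,[-0.04,0.84,0.04],[0,0.01,0.095]]
    - [-0.2,[-0.06,0.92,0.04],[0,0.01,0.095]]
    - [-0.2,[-0.06,0.92,0.04],[0,0.01,0.095]]
  grip_force: 90

```text
time: 12.25
tcp_pos: [663.6, 93.7, 167.7]
eef_rot: [-3.125, 0.263, 0.013]
ft_force: [0.3, 1.1, -6.0]
gripper_width: 44.6
```

Emit:
move_arm:
  targets:
    - [-0.2,[-0.01,0.12,0],[0,0,0]]
    - [-0.2,[-0.03,0.24,0],[0,0,0]]
    - [-0.2,[-0.04,0.36,0],[0,0,0]]
    - [-0.2,[-0.06,0.48,0],[0,0,0]]
    - [-0.2,[-0.06,0.5,0],[0,0,0]]
    - [-0.2,[-0.06,0.5,0],[0,0,0]]
    - [-0.2,[-0.06,0.5,0],[0,0,0]]

```text
time: 12.83
tcp_pos: [647.1, 218.6, 165.4]
eef_rot: [-3.127, 0.26, 0.019]
ft_force: [0.2, -0.2, -4.6]
gripper_width: 45.1
```

```bash
python3 -c "
from h import *
to(561+90.5,233-16.3,43,-100.2)
save('wrist','w3')"
```

```text
t 12.83 tcp [647.1 218.6 165.4] jaw -99.5 tilt [-0.012  0.005] F [ 0.16 -0.22 -4.58] w 45.1 q [-0.48  0.63  0.15  1.76 -0.14  0.76 -2.  ]
shift [ 0.017 -0.008 -0.49 ] turn [-0.003 -0.007 -0.008]
```

View pics/w3.png

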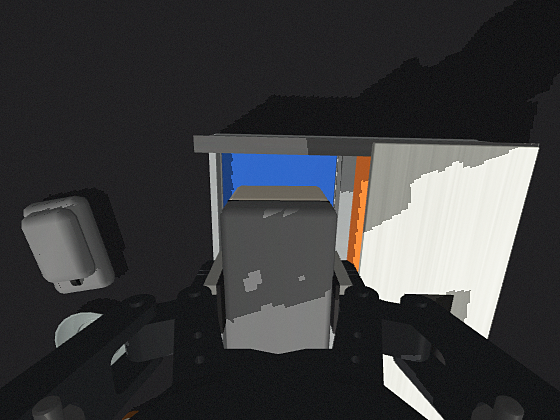

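The case is held squarely above the blue lane, its lid at (222..335), and clear of both the end wall and the shutter. Lowering now.

Emit:
move_arm:
  targets:
    - [-0.2,[0.016,-0.008,-0.1],[0,-0.007,-0.008]]
    - [-0.2,[0.016,-0.008,-0.2],[0,-0.007,-0.008]]
    - [-0.2,[0.016,-0.008,-0.3],[0,-0.007,-0.008]]
    - [-0.2,[0.016,-0.008,-0.4],[0,-0.007,-0.008]]
    - [-0.2,[0.016,-0.008,-0.46],[0,-0.007,-0.008]]
    - [-0.2,[0.016,-0.008,-0.49],[0,-0.007,-0.008]]
    - [-0.2,[0.016,-0.008,-0.493],[0,-0.007,-0.008]]
    - [-0.2,[0.016,-0.008,-0.493],[0,-0.007,-0.008]]

```text
time: 13.55
tcp_pos: [650.3, 211.5, 44.1]
eef_rot: [-3.128, 0.289, 0.008]
ft_force: [-5.8, -2.0, 7.3]
gripper_width: 44.7
```

```bash
python3 -c "
from h import *
to(651.5,216.7,41,-100.2)"
```

```text
t 13.55 tcp [650.3 211.5  44.1] jaw -100.6 tilt [-0.005  0.001] F [-5.77 -2.    7.3 ] w 44.7 q [-0.46  0.79  0.12  1.81 -0.16  0.55 -1.99]
shift [ 0.005  0.021 -0.012] turn [-0.001 -0.003  0.004]
```

Emit:
move_arm:
  targets:
    - [0.4,[0,0,0],[0,0,0]]
    - [0.4,[0,0,0],[0,0,0]]
    - [0.4,[0,0,0],[0,0,0]]
    - [0.4,[0,0,0],[0,0,0]]
    - [0.4,[0,0,0.1],[0,0,0]]
    - [0.4,[0,0,0.25],[0,0,0]]
    - [0.4,[0,0,0.4],[0,0,0]]
    - [0.4,[0,0,0.55],[0,0,0]]
    - [0.4,[0,0,0.7],[0,0,0]]
    - [0.4,[0,0,0.7],[0,0,0]]
  grip_force: 60

```text
time: 14.38
tcp_pos: [656.0, 213.0, 228.2]
eef_rot: [-3.12, 0.289, -0.016]
ft_force: [1.5, -0.2, 1.0]
gripper_width: 60.1
```

Emit:
move_arm:
  targets:
    - [0.6,[0,-1,0.1],[0,0,-0.12]]
    - [0.6,[0,-1,0.1],[0,0,-0.12]]
    - [0.6,[0,-1,0.1],[0,0,-0.12]]
    - [1,[0,-1,0.1],[0,0,-0.12]]
    - [1,[0,-1,0.1],[0,0,-0.12]]
    - [1,[0,-1,0.1],[0,0,-0.12]]
    - [1,[0,-1,0.1],[0,0,-0.12]]

```text
time: 14.97
tcp_pos: [656.2, -50.8, 255.3]
eef_rot: [3.082, -0.605, 0.026]
ft_force: [-0.9, -2.4, 0.8]
gripper_width: 85.1
```

Emit:
move_arm:
  targets:
    - [1,[-0.16,-0.9,0],[0,0,-0.12]]
    - [1,[-0.16,-0.9,0],[0,0,-0.12]]
    - [1,[-0.16,-0.9,0],[0,0,-0.12]]
    - [1,[-0.16,-0.9,0],[0,0,-0.12]]
    - [1,[-0.16,-0.9,0],[0,0,-0.12]]
    - [1,[-0.16,-0.9,0],[0,0,-0.12]]
    - [1,[-0.16,-0.9,0],[0,0,-0.12]]
    - [1,[-0.16,-0.9,0],[0,0,-0.12]]

```text
time: 15.63
tcp_pos: [615.1, -279.7, 255.4]
eef_rot: [3.005, -0.901, 0.027]
ft_force: [0.3, -0.0, 0.0]
gripper_width: 85.6
```

```bash
python3 -c "
from h import *
to(602,-262,30,-123)
m=save('wrist','w4'); save('top','t4')
a=np.load('pics/w4.npy'); b=cv2.resize(np.load('pics/t4.npy')[145:275,180:420],None,fx=2.333,fy=2.333)
cv2.imwrite('pics/both4.png',np.vstack([a[:300],b[:300]]))"
```

```text
t 15.63 tcp [ 615.1 -279.7  255.4] jaw -123.4 tilt [ 0.015 -0.009] F [ 0.34 -0.03  0.04] w 85.6 q [ 0.15  0.53  0.31  1.74 -0.19  0.89 -1.61]
shift [-0.053  0.071 -0.902] turn [0.006 0.01  0.004]
```

View pics/both4.png

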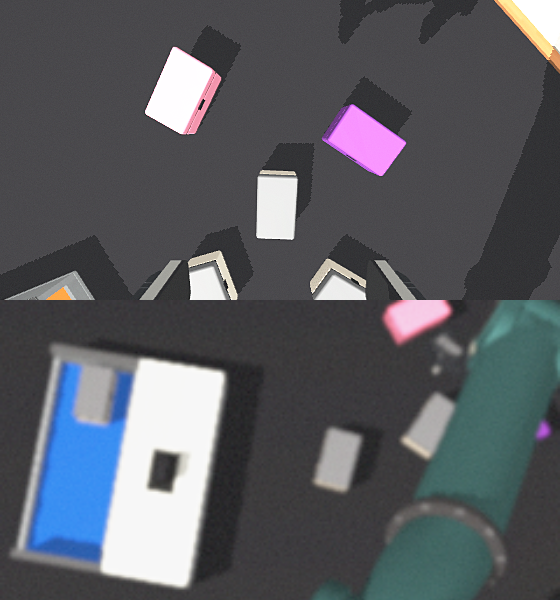

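Case 1 now lies in the far end of the blue lane. Case 3's lid is in the wrist view at (257..298, 175..240), aligned with the jaws.

```bash
python3 -c "
from h import *
quad(bot.camera_model('wrist'),'c3',[(258,176),(297,177),(296,239),(257,238)])"
```

```text
c3 c [ 602.3 -264.2] len 73.5 wid 45.0 angs [-34.  -34.5]
```

Emit:
move_arm:
  targets:
    - [1,[-0.053,0.063,-0.15],[0.006,0.01,-0.005]]
    - [1,[-0.053,0.063,-0.3],[0.006,0.01,-0.005]]
    - [1,[-0.053,0.063,-0.45],[0.006,0.01,-0.005]]
    - [1,[-0.053,0.063,-0.6],[0.006,0.01,-0.005]]
    - [1,[-0.053,0.063,-0.75],[0.006,0.01,-0.005]]
    - [1,[-0.053,0.063,-0.85],[0.006,0.01,-0.005]]
    - [1,[-0.053,0.063,-0.9],[0.006,0.01,-0.005]]
    - [1,[-0.053,0.063,-0.9],[0.006,0.01,-0.005]]
    - [1,[-0.053,0.063,-0.9],[0.006,0.01,-0.005]]

```text
time: 16.48
tcp_pos: [604.4, -257.5, 30.1]
eef_rot: [-3.006, 0.899, 0.002]
ft_force: [0.9, -0.5, 0.3]
gripper_width: 85.3
```

Emit:
move_arm:
  targets:
    - [-0.2,[0,0,0],[0,0,0]]
    - [-0.2,[0,0,0],[0,0,0]]
    - [-0.2,[0,0,0],[0,0,0]]
    - [-0.2,[0,0,0],[0,0,0]]
    - [-0.2,[0,0,0],[0,0,0]]
    - [-0.2,[0,0,0.1],[0,0,0]]
    - [-0.2,[0,0,0.25],[0,0,0]]
    - [-0.2,[0,0,0.4],[0,0,0]]
    - [-0.2,[0,0,0.54],[0,0,0]]
    - [-0.2,[0,0,0.54],[0,0,0]]

```text
time: 17.32
tcp_pos: [609.0, -259.5, 173.4]
eef_rot: [-3.006, 0.9, -0.021]
ft_force: [2.4, -1.2, -2.5]
gripper_width: 45.2
```

Emit:
move_arm:
  targets:
    - [-0.2,[0,0,0],[0,0,0]]
    - [-0.2,[0,0,0],[0,0,0]]

```text
time: 17.48
tcp_pos: [609.5, -259.3, 174.7]
eef_rot: [-3.006, 0.9, -0.025]
ft_force: [0.8, 0.2, -3.7]
gripper_width: 45.5
```

```bash
python3 -c "
from h import *
to(561,235,165,-100.2)"
```

```text
t 17.48 tcp [ 609.5 -259.3  174.7] jaw -123.3 tilt [ 0.016 -0.001] F [ 0.83  0.16 -3.74] w 45.5 q [ 0.15  0.6   0.27  1.83 -0.24  0.73 -1.6 ]
shift [-0.194  1.977 -0.039] turn [-0.002  0.01   0.257]
```

Case 3 reads -3.7 N, so it is full and goes to the middle of the blue lane.

Emit:
move_arm:
  targets:
    - [-0.2,[0,0.1,0.04],[0,0,0.06]]
    - [-0.2,[0,0.22,0.04],[0,0,0.12]]
    - [-0.2,[0,0.34,0.04],[0,0,0.18]]
    - [-0.2,[0,0.46,0.04],[0,0.01,0.24]]
    - [-0.2,[0,0.58,0.04],[0,0.01,0.257]]
    - [-0.2,[0,0.7,0.04],[0,0.01,0.257]]
    - [-0.2,[0,0.82,0.04],[0,0.01,0.257]]
    - [-0.2,[0,0.94,0.04],[0,0.01,0.257]]
    - [-0.2,[0,1,0.04],[0,0.01,0.257]]
    - [-0.2,[0,1,0.04],[0,0.01,0.257]]
  grip_force: 90

```text
time: 18.32
tcp_pos: [608.0, -2.1, 182.4]
eef_rot: [-3.124, 0.265, 0.008]
ft_force: [0.3, 2.2, -4.0]
gripper_width: 44.6
```

Emit:
move_arm:
  targets:
    - [-0.2,[-0.02,0.12,0],[0,0,0]]
    - [-0.2,[-0.04,0.24,0],[0,0,0]]
    - [-0.2,[-0.07,0.36,0],[0,0,0]]
    - [-0.2,[-0.1,0.48,0],[0,0,0]]
    - [-0.2,[-0.13,0.6,0],[0,0,0]]
    - [-0.2,[-0.16,0.72,0],[0,0,0]]
    - [-0.2,[-0.19,0.84,0],[0,0,0]]
    - [-0.2,[-0.19,0.9,0],[0,0,0]]
    - [-0.2,[-0.19,0.9,0],[0,0,0]]

```text
time: 19.07
tcp_pos: [558.7, 228.6, 180.9]
eef_rot: [-3.123, 0.253, 0.012]
ft_force: [0.5, 0.7, -3.9]
gripper_width: 44.2
```

```bash
python3 -c "
from h import *
to(561,234,42,-100.2)"
```

```text
t 19.07 tcp [558.7 228.6 180.9] jaw -99.3 tilt [-0.007  0.009] F [ 0.45  0.65 -3.95] w 44.2 q [-0.58  0.53  0.17  1.94 -0.15  0.69 -2.04]
shift [ 0.009  0.022 -0.556] turn [-0.006 -0.004 -0.01 ]
```

Emit:
move_arm:
  targets:
    - [-0.2,[0.009,0.022,-0.1],[-0.006,-0.004,-0.01]]
    - [-0.2,[0.009,0.022,-0.2],[-0.006,-0.004,-0.01]]
    - [-0.2,[0.009,0.022,-0.3],[-0.006,-0.004,-0.01]]
    - [-0.2,[0.009,0.022,-0.4],[-0.006,-0.004,-0.01]]
    - [-0.2,[0.009,0.022,-0.48],[-0.006,-0.004,-0.01]]
    - [-0.2,[0.009,0.022,-0.53],[-0.006,-0.004,-0.01]]
    - [-0.2,[0.009,0.022,-0.555],[-0.006,-0.004,-0.01]]
    - [-0.2,[0.009,0.022,-0.555],[-0.006,-0.004,-0.01]]
    - [-0.2,[0.009,0.022,-0.555],[-0.006,-0.004,-0.01]]

```text
time: 19.82
tcp_pos: [559.5, 231.7, 44.5]
eef_rot: [3.127, -0.281, -0.008]
ft_force: [-6.8, -3.2, 19.3]
gripper_width: 44.8
```

```bash
python3 -c "
from h import *
to(561,234,42,-100.2)"
```

```text
t 19.82 tcp [559.5 231.7  44.5] jaw -100.3 tilt [-0.005 -0.002] F [-6.78 -3.23 19.33] w 44.8 q [-0.55  0.73  0.12  1.99 -0.2   0.44 -2.03]
shift [ 0.006  0.009 -0.01 ] turn [ 0.001 -0.003  0.001]
```

Emit:
move_arm:
  targets:
    - [0.4,[0,0,0],[0,0,0]]
    - [0.4,[0,0,0],[0,0,0]]
    - [0.4,[0,0,0],[0,0,0]]
    - [0.4,[0,0,0],[0,0,0]]
    - [0.4,[0,0,0.1],[0,0,0]]
    - [0.4,[0,0,0.25],[0,0,0]]
    - [0.4,[0,0,0.4],[0,0,0]]
    - [0.4,[0,0,0.55],[0,0,0]]
    - [0.4,[0,0,0.8],[0,0,0]]
    - [0.4,[0,0,0.8],[0,0,0]]
  grip_force: 60

```text
time: 20.65
tcp_pos: [561.8, 232.3, 249.3]
eef_rot: [-3.128, 0.281, -0.001]
ft_force: [1.0, 0.0, -0.1]
gripper_width: 59.8
```

Emit:
move_arm:
  targets:
    - [0.6,[0,-1,0],[0,0,0.2]]
    - [0.6,[0,-1,0],[0,0,0.2]]
    - [0.6,[0,-1,0],[0,0,0.2]]
    - [1,[0,-1,0],[0,0,0.2]]
    - [1,[0,-1,0],[0,0,0.2]]
    - [1,[0,-1,0],[0,0,0.2]]
    - [1,[0,-1,0],[0,0,0.2]]

```text
time: 21.23
tcp_pos: [561.3, -29.5, 249.7]
eef_rot: [3.131, 0.188, 0.002]
ft_force: [-0.7, -0.6, 0.8]
gripper_width: 85.4
```

Emit:
move_arm:
  targets:
    - [1,[-0.4,-0.9,0],[0,0,0.2]]
    - [1,[-0.4,-0.9,0],[0,0,0.2]]
    - [1,[-0.4,-0.9,0],[0,0,0.2]]
    - [1,[-0.4,-0.9,0],[0,0,0.2]]
    - [1,[-0.4,-0.9,0],[0,0,0.2]]
    - [1,[-0.4,-0.9,0],[0,0,0.2]]
    - [1,[-0.4,-0.9,0],[0,0,0.2]]
    - [1,[-0.4,-0.9,0],[0,0,0.2]]

```text
time: 21.9
tcp_pos: [459.2, -258.5, 249.6]
eef_rot: [3.064, 0.663, 0.001]
ft_force: [0.7, 1.7, 0.4]
gripper_width: 85.2
```

```bash
python3 -c "
from h import *
to(455,-272,30,-66)
m=save('wrist','w5'); save('top','t5')
a=np.load('pics/w5.npy'); b=cv2.resize(np.load('pics/t5.npy')[145:275,180:420],None,fx=2.333,fy=2.333)
cv2.imwrite('pics/both5.png',np.vstack([a[:300],b[:300]]))"
```

```text
t 21.9 tcp [ 459.2 -258.5  249.6] jaw -65.6 tilt [ 0.002 -0.006] F [0.71 1.73 0.41] w 85.2 q [ 0.31  0.34  0.15  2.06 -0.07  0.75 -0.65]
shift [-0.017 -0.054 -0.879] turn [ 0.004  0.001 -0.005]
```

View pics/both5.png

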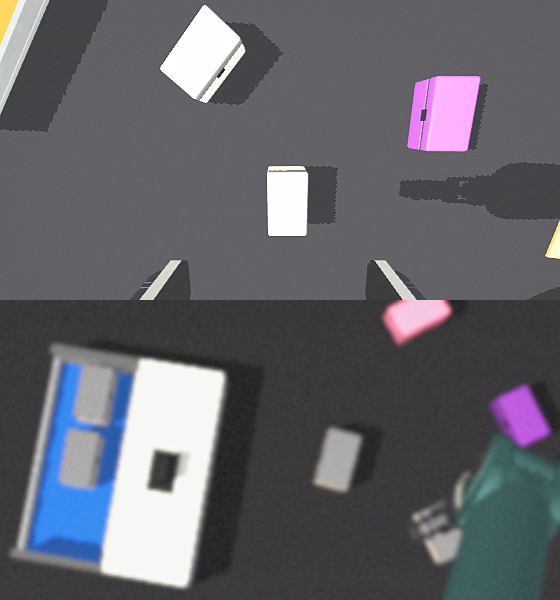

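Cases 1 and 3 are both flat on blue. Case 4's lid is in the wrist view at (268..307, 171..236), upright.

```bash
python3 -c "
from h import *
quad(bot.camera_model('wrist'),'c4',[(268,171),(307,171),(307,236),(267,236)])"
```

```text
c4 c [ 452.9 -271.5] len 76.0 wid 44.5 angs [24.9 24.7]
```

Emit:
move_arm:
  targets:
    - [1,[-0.025,-0.052,-0.15],[0.004,0,0.004]]
    - [1,[-0.025,-0.052,-0.3],[0.004,0,0.004]]
    - [1,[-0.025,-0.052,-0.45],[0.004,0,0.004]]
    - [1,[-0.025,-0.052,-0.6],[0.004,0,0.004]]
    - [1,[-0.025,-0.052,-0.75],[0.004,0,0.004]]
    - [1,[-0.025,-0.052,-0.85],[0.004,0,0.004]]
    - [1,[-0.025,-0.052,-0.878],[0.004,0,0.004]]
    - [1,[-0.025,-0.052,-0.878],[0.004,0,0.004]]
    - [1,[-0.025,-0.052,-0.878],[0.004,0,0.004]]

```text
time: 22.75
tcp_pos: [456.9, -265.6, 30.4]
eef_rot: [-3.063, -0.689, -0.007]
ft_force: [0.6, -0.3, -0.6]
gripper_width: 85.9
```

Emit:
move_arm:
  targets:
    - [-0.2,[0,0,0],[0,0,0]]
    - [-0.2,[0,0,0],[0,0,0]]
    - [-0.2,[0,0,0],[0,0,0]]
    - [-0.2,[0,0,0],[0,0,0]]
    - [-0.2,[0,0,0],[0,0,0]]
    - [-0.2,[0,0,0.1],[0,0,0]]
    - [-0.2,[0,0,0.25],[0,0,0]]
    - [-0.2,[0,0,0.4],[0,0,0]]
    - [-0.2,[0,0,0.54],[0,0,0]]
    - [-0.2,[0,0,0.54],[0,0,0]]

```text
time: 23.58
tcp_pos: [460.2, -267.8, 172.1]
eef_rot: [3.059, 0.687, 0.023]
ft_force: [1.1, -0.9, -1.5]
gripper_width: 45.5
```

Emit:
move_arm:
  targets:
    - [-0.2,[0,0,0],[0,0,0]]
    - [-0.2,[0,0,0],[0,0,0]]

```text
time: 23.75
tcp_pos: [460.7, -268.1, 173.3]
eef_rot: [3.058, 0.687, 0.027]
ft_force: [-0.1, 0.2, -0.5]
gripper_width: 45.6
```

```bash
python3 -c "
from h import *
to(472,250,180,-100.2)"
```

```text
t 23.75 tcp [ 460.7 -268.1  173.3] jaw -64.7 tilt [ 0.018 -0.004] F [-0.14  0.15 -0.47] w 45.6 q [ 0.35  0.45  0.12  2.12 -0.11  0.56 -0.57]
shift [0.045 2.072 0.027] turn [ 0.006  0.011 -0.395]
```

Case 4 reads -0.5 N, so it is empty. That makes two full (both on blue) and two empty. I'll put it down and slide the shutter back.

Emit:
move_arm:
  targets:
    - [-0.2,[0,0,-0.15],[0,0,0]]
    - [-0.2,[0,0,-0.3],[0,0,0]]
    - [-0.2,[0,0,-0.45],[0,0,0]]
    - [-0.2,[0,0,-0.55],[0,0,0]]
    - [-0.2,[0,0,-0.57],[0,0,0]]
    - [-0.2,[0,0,-0.57],[0,0,0]]
    - [1,[0,0,-0.57],[0,0,0]]
    - [1,[0,0,-0.57],[0,0,0]]
    - [1,[0,0,-0.57],[0,0,0]]
    - [1,[0,0,-0.57],[0,0,0]]

```text
time: 24.58
tcp_pos: [460.4, -267.9, 30.4]
eef_rot: [3.058, 0.687, 0.026]
ft_force: [-0.9, -0.7, -0.6]
gripper_width: 85.1
```

Emit:
move_arm:
  targets:
    - [1,[0,0,0.1],[0,0,0]]
    - [1,[0,0,0.25],[0,0,0]]
    - [1,[0,0,0.4],[0,0,0]]
    - [0.2,[0,0,0.6],[0,0,0]]
    - [0.2,[0.1,0.1,0.8],[0,0,-0.2]]
    - [0.2,[0.3,0.7,0.85],[0,0,-0.39]]
    - [0.2,[0.3,0.7,0.85],[0,0,-0.39]]
    - [0.2,[0.3,0.7,0.85],[0,0,-0.39]]
    - [0.2,[0.3,0.7,0.85],[0,0,-0.39]]
    - [0.2,[0.3,0.7,0.85],[0,0,-0.39]]

```text
time: 25.42
tcp_pos: [538.4, -85.0, 243.7]
eef_rot: [3.123, -0.259, 0.025]
ft_force: [0.3, 0.3, 0.3]
gripper_width: 51.2
```

```bash
python3 -c "
from h import *
to(541,112.5,102,-100.2)"
```

```text
t 25.42 tcp [538.4 -85.  243.7] jaw -99.5 tilt [ 0.015 -0.01 ] F [0.31 0.33 0.33] w 51.2 q [-0.18  0.38  0.33  2.04 -0.17  0.74 -1.49]
shift [ 0.011  0.79  -0.567] turn [ 0.006  0.01  -0.008]
```

Emit:
move_arm:
  targets:
    - [0.2,[0.01,0.16,0],[0.006,0.01,-0.008]]
    - [0.2,[0.01,0.32,0],[0.006,0.01,-0.008]]
    - [0.2,[0.01,0.48,0],[0.006,0.01,-0.008]]
    - [0.2,[0.01,0.64,0],[0.006,0.01,-0.008]]
    - [0.2,[0.01,0.76,0],[0.006,0.01,-0.008]]
    - [0.2,[0.01,0.79,0],[0.006,0.01,-0.008]]
    - [0.2,[0.01,0.79,0],[0.006,0.01,-0.008]]
    - [0.2,[0.01,0.79,0],[0.006,0.01,-0.008]]

```text
time: 26.08
tcp_pos: [540.5, 112.0, 243.5]
eef_rot: [3.128, -0.278, -0.001]
ft_force: [-0.0, -0.5, -0.2]
gripper_width: 51.4
```

```bash
python3 -c "
from h import *
to(541,113,104,-100.2)"
```

```text
t 26.08 tcp [540.5 112.  243.5] jaw -100.2 tilt [-0.001 -0.001] F [-0.04 -0.55 -0.23] w 51.4 q [-0.52  0.39  0.3   2.01 -0.16  0.76 -1.86]
shift [ 0.002  0.004 -0.558] turn [ 0.001 -0.001 -0.   ]
```

Emit:
move_arm:
  targets:
    - [0.2,[0.002,0.004,-0.15],[0,0,0]]
    - [0.2,[0.002,0.004,-0.3],[0,0,0]]
    - [0.2,[0.002,0.004,-0.42],[0,0,0]]
    - [0.2,[0.002,0.004,-0.5],[0,0,0]]
    - [0.2,[0.002,0.004,-0.545],[0,0,0]]
    - [0.2,[0.002,0.004,-0.545],[0,0,0]]
    - [0.2,[0.002,0.004,-0.545],[0,0,0]]

```text
time: 26.67
tcp_pos: [541.4, 111.3, 107.5]
eef_rot: [3.127, -0.282, -0.001]
ft_force: [0.0, -0.1, 0.1]
gripper_width: 51.2
```

Emit:
move_arm:
  targets:
    - [-0.6,[0,0,0],[0,0,0]]
    - [-0.6,[0,0,0],[0,0,0]]
    - [-0.6,[0,0,0],[0,0,0]]
    - [-0.6,[0,0,0],[0,0,0]]
    - [-0.6,[0,0,0],[0,0,0]]
    - [-0.6,[0,0,0],[0,0,0]]
    - [-0.6,[0,0,0],[0,0,0]]

```text
time: 27.25
tcp_pos: [542.9, 112.7, 109.2]
eef_rot: [-3.128, 0.283, -0.004]
ft_force: [-0.6, 1.7, 7.9]
gripper_width: 17.3
```

```bash
python3 -c "
from h import *
to(539.7+21.2,113+118.1,107,-100.2)"
```

```text
t 27.25 tcp [542.9 112.7 109.2] jaw -100.3 tilt [0.003 0.   ] F [-0.61  1.75  7.95] w 17.3 q [-0.44  0.59  0.21  2.1  -0.26  0.48 -1.78]
shift [ 0.072  0.474 -0.009] turn [-0.     0.002  0.001]
```

Emit:
move_arm:
  targets:
    - [-0.6,[0.009,0.05,0],[0,0,0]]
    - [-0.6,[0.02,0.11,0],[0,0,0]]
    - [-0.6,[0.031,0.17,0],[0,0,0]]
    - [-0.6,[0.041,0.23,0],[0,0,0]]
    - [-0.6,[0.052,0.29,0],[0,0,0]]
    - [-0.6,[0.063,0.35,0],[0,0,0]]
    - [-0.6,[0.074,0.41,0],[0,0,0]]
    - [-0.6,[0.083,0.46,0],[0,0,0]]
    - [-0.6,[0.083,0.46,0],[0,0,0]]
    - [-0.6,[0.083,0.46,0],[0,0,0]]

```text
time: 28.08
tcp_pos: [565.6, 231.5, 109.3]
eef_rot: [-3.125, 0.28, -0.011]
ft_force: [5.5, 1.2, -6.5]
gripper_width: 17.7
```

Emit:
move_arm:
  targets:
    - [-0.6,[0.002,0.012,0],[0,0,0]]
    - [-0.6,[0.005,0.028,0],[0,0,0]]
    - [-0.6,[0.008,0.044,0],[0,0,0]]
    - [-0.6,[0.008,0.044,0],[0,0,0]]
    - [-0.6,[0.008,0.044,0],[0,0,0]]

```text
time: 28.5
tcp_pos: [566.1, 234.5, 109.2]
eef_rot: [3.123, -0.286, 0.004]
ft_force: [-0.1, -13.7, 4.3]
gripper_width: 17.1
```

Emit:
move_arm:
  targets:
    - [-0.6,[0.002,0.012,0],[0,0,0]]
    - [-0.6,[0.004,0.024,0],[0,0,0]]
    - [-0.6,[0.004,0.024,0],[0,0,0]]
    - [-0.6,[0.004,0.024,0],[0,0,0]]

```text
time: 28.83
tcp_pos: [566.1, 234.4, 109.3]
eef_rot: [3.115, -0.29, -0.0]
ft_force: [-0.8, -12.5, 4.2]
gripper_width: 17.7
```

Emit:
move_arm:
  targets:
    - [0.2,[0,0,0],[0,0,0]]
    - [0.2,[0,0,0],[0,0,0]]
    - [0.2,[0,0,0],[0,0,0]]
    - [0.2,[0,0,0.06],[0,0,0]]
    - [0.2,[0,0,0.2],[0,0,0]]
    - [0.2,[0,0,0.4],[0,0,0]]
    - [0.2,[0,0,0.58],[0,0,0]]
    - [0.2,[0,0,0.58],[0,0,0]]

```text
time: 29.5
tcp_pos: [569.2, 237.6, 261.0]
eef_rot: [3.123, -0.287, 0.014]
ft_force: [1.2, -0.2, 0.0]
gripper_width: 51.1
```

Emit:
move_arm:
  targets:
    - [0.6,[-0.02,-1,0],[0,0,-0.07]]
    - [0.6,[-0.02,-1,0],[0,0,-0.07]]
    - [0.6,[-0.02,-1,0],[0,0,-0.07]]
    - [1,[-0.02,-1,0],[0,0,-0.07]]
    - [1,[-0.02,-1,0],[0,0,-0.07]]
    - [1,[-0.02,-1,0],[0,0,-0.07]]
    - [1,[-0.02,-1,0],[0,0,-0.07]]

```text
time: 30.08
tcp_pos: [563.8, -21.6, 262.1]
eef_rot: [3.095, -0.475, 0.017]
ft_force: [0.5, -1.2, 0.4]
gripper_width: 85.3
```

Emit:
move_arm:
  targets:
    - [1,[0,-0.44,0],[0,0,0]]
    - [1,[0,-0.44,0],[0,0,0]]
    - [1,[0,-0.44,0],[0,0,0]]
    - [1,[0,-0.44,0],[0,0,0]]
    - [1,[0,-0.44,0],[0,0,0]]
    - [1,[0,-0.44,0],[0,0,0]]

```text
time: 30.58
tcp_pos: [564.2, -129.8, 261.9]
eef_rot: [3.097, -0.473, 0.016]
ft_force: [-0.7, 0.7, 0.0]
gripper_width: 85.2
```

```bash
python3 -c "
from h import *
to(558,-134,30,-107)
m=save('wrist','w6'); save('top','t6')
a=np.load('pics/w6.npy'); b=cv2.resize(np.load('pics/t6.npy')[145:275,180:420],None,fx=2.333,fy=2.333)
cv2.imwrite('pics/both6.png',np.vstack([a[:300],b[:300]]))"
```

```text
t 30.58 tcp [ 564.2 -129.8  261.9] jaw -107.4 tilt [ 0.009 -0.01 ] F [-0.69  0.72  0.04] w 85.2 q [-0.17  0.41  0.42  1.95 -0.21  0.82 -1.51]
shift [-0.025 -0.017 -0.928] turn [0.006 0.006 0.004]
```

View pics/both6.png

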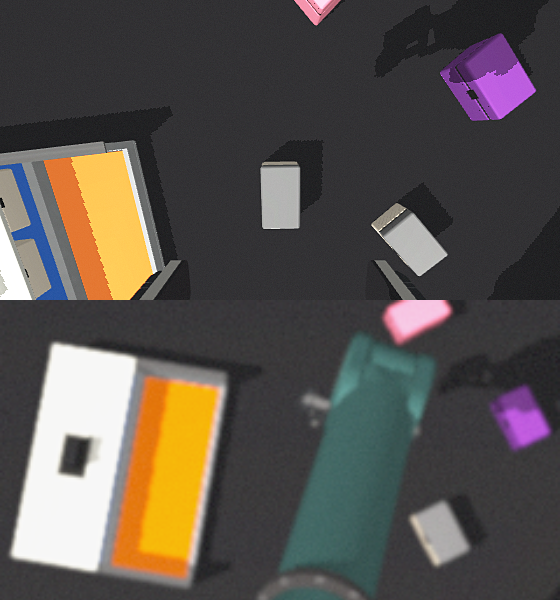

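The shutter is at the blue end stop with orange fully open, and both full cases are visible beneath it. Case 2's lid is at (262..300, 166..228).

```bash
python3 -c "
from h import *
quad(bot.camera_model('wrist'),'c2',[(262,166),(299,166),(300,228),(262,228)])"
```

```text
c2 c [ 554.8 -131.9] len 74.0 wid 43.5 angs [-16.7 -17.4]
```

Emit:
move_arm:
  targets:
    - [1,[-0.026,-0.02,-0.15],[0.006,0.006,0.004]]
    - [1,[-0.026,-0.02,-0.3],[0.006,0.006,0.004]]
    - [1,[-0.026,-0.02,-0.45],[0.006,0.006,0.004]]
    - [1,[-0.026,-0.02,-0.6],[0.006,0.006,0.004]]
    - [1,[-0.026,-0.02,-0.7],[0.006,0.006,0.004]]
    - [1,[-0.026,-0.02,-0.7],[0.006,0.006,0.004]]

```text
time: 31.18
tcp_pos: [554.6, -130.2, 81.9]
eef_rot: [-3.107, 0.455, 0.017]
ft_force: [-1.7, -0.1, 0.4]
gripper_width: 85.2
```

Emit:
move_arm:
  targets:
    - [1,[0.004,-0.006,-0.1],[0,0,0]]
    - [1,[0.004,-0.006,-0.18],[0,0,0]]
    - [1,[0.004,-0.006,-0.208],[0,0,0]]
    - [1,[0.004,-0.006,-0.208],[0,0,0]]
    - [1,[0.004,-0.006,-0.208],[0,0,0]]

```text
time: 31.6
tcp_pos: [556.6, -131.2, 31.1]
eef_rot: [-3.107, 0.453, 0.014]
ft_force: [-0.1, 0.1, 0.0]
gripper_width: 85.4
```

Emit:
move_arm:
  targets:
    - [-0.2,[0,0,0],[0,0,0]]
    - [-0.2,[0,0,0],[0,0,0]]
    - [-0.2,[0,0,0],[0,0,0]]
    - [-0.2,[0,0,0],[0,0,0]]
    - [-0.2,[0,0,0],[0,0,0]]
    - [-0.2,[0,0,0.1],[0,0,0]]
    - [-0.2,[0,0,0.25],[0,0,0]]
    - [-0.2,[0,0,0.4],[0,0,0]]
    - [-0.2,[0,0,0.54],[0,0,0]]
    - [-0.2,[0,0,0.54],[0,0,0]]

```text
time: 32.43
tcp_pos: [560.6, -132.8, 172.8]
eef_rot: [-3.107, 0.454, -0.006]
ft_force: [0.2, -1.1, -1.2]
gripper_width: 45.1
```

```bash
python3 -c "
from h import *
to(599,101,165,-100.2)"
```

```text
t 32.43 tcp [ 560.6 -132.8  172.8] jaw -106.6 tilt [0.004 0.001] F [ 0.2  -1.12 -1.22] w 45.1 q [-0.11  0.52  0.36  2.02 -0.3   0.64 -1.41]
shift [ 0.154  0.935 -0.031] turn [-0.001  0.002  0.071]
```

Emit:
move_arm:
  targets:
    - [-0.2,[0.02,0.12,0],[0,0,0.03]]
    - [-0.2,[0.04,0.24,0],[0,0,0.071]]
    - [-0.2,[0.06,0.36,0],[0,0,0.071]]
    - [-0.2,[0.08,0.48,0],[0,0,0.071]]
    - [-0.2,[0.1,0.6,0],[0,0,0.071]]
    - [-0.2,[0.12,0.72,0],[0,0,0.071]]
    - [-0.2,[0.14,0.84,0],[0,0,0.071]]
    - [-0.2,[0.154,0.93,0],[0,0,0.071]]
    - [-0.2,[0.154,0.93,0],[0,0,0.071]]
    - [-0.2,[0.154,0.93,0],[0,0,0.071]]

```text
time: 33.27
tcp_pos: [598.7, 102.1, 172.3]
eef_rot: [-3.128, 0.274, -0.004]
ft_force: [-0.7, -1.1, -0.9]
gripper_width: 45.1
```

```bash
python3 -c "
from h import *
to(599,101,43,-100.2)"
```

```text
t 33.27 tcp [598.7 102.1 172.3] jaw -100.0 tilt [0.003 0.002] F [-0.74 -1.11 -0.93] w 45.1 q [-0.49  0.56  0.35  1.95 -0.29  0.68 -1.71]
shift [ 0.001 -0.004 -0.517] turn [-0.001  0.002 -0.002]
```

Emit:
move_arm:
  targets:
    - [-0.2,[0,-0.004,-0.1],[0,0,0]]
    - [-0.2,[0,-0.004,-0.2],[0,0,0]]
    - [-0.2,[0,-0.004,-0.3],[0,0,0]]
    - [-0.2,[0,-0.004,-0.4],[0,0,0]]
    - [-0.2,[0,-0.004,-0.47],[0,0,0]]
    - [-0.2,[0,-0.004,-0.505],[0,0,0]]
    - [-0.2,[0,-0.004,-0.518],[0,0,0]]
    - [-0.2,[0,-0.004,-0.518],[0,0,0]]
    - [-0.2,[0,-0.004,-0.518],[0,0,0]]

```text
time: 34.02
tcp_pos: [597.0, 98.6, 44.3]
eef_rot: [-3.128, 0.278, 0.001]
ft_force: [-3.7, -1.2, 7.3]
gripper_width: 45.5
```

```bash
python3 -c "
from h import *
to(599,101,43,-100.2)"
```

```text
t 34.02 tcp [597.   98.6  44.3] jaw -100.1 tilt [-0.     0.001] F [-3.73 -1.17  7.32] w 45.5 q [-0.4   0.74  0.24  2.   -0.38  0.44 -1.63]
shift [ 0.008  0.01  -0.005] turn [-0.001 -0.    -0.001]
```

Emit:
move_arm:
  targets:
    - [0.4,[0,0,0],[0,0,0]]
    - [0.4,[0,0,0],[0,0,0]]
    - [0.4,[0,0,0],[0,0,0]]
    - [0.4,[0,0,0],[0,0,0]]
    - [0.4,[0,0,0.1],[0,0,0]]
    - [0.4,[0,0,0.25],[0,0,0]]
    - [0.4,[0,0,0.4],[0,0,0]]
    - [0.4,[0,0,0.55],[0,0,0]]
    - [0.4,[0,0,0.8],[0,0,0]]
    - [0.4,[0,0,0.8],[0,0,0]]

```text
time: 34.85
tcp_pos: [599.3, 98.5, 249.2]
eef_rot: [-3.126, 0.278, -0.01]
ft_force: [1.2, 0.4, -1.1]
gripper_width: 59.7
```

Emit:
move_arm:
  targets:
    - [1,[-0.2,-0.7,0],[0,0,0.2]]
    - [1,[-0.2,-0.7,0],[0,0,0.2]]
    - [1,[-0.2,-0.7,0],[0,0,0.2]]
    - [1,[-0.2,-0.7,0],[0,0,0.2]]
    - [1,[-0.2,-0.7,0],[0,0,0.2]]
    - [1,[-0.2,-0.7,0],[0,0,0.2]]

```text
time: 35.35
tcp_pos: [547.4, -82.8, 249.8]
eef_rot: [-3.134, -0.199, -0.009]
ft_force: [0.1, -0.3, -0.6]
gripper_width: 85.2
```

Emit:
move_arm:
  targets:
    - [1,[-0.35,-0.73,0],[0,0,0.2]]
    - [1,[-0.35,-0.73,0],[0,0,0.2]]
    - [1,[-0.35,-0.73,0],[0,0,0.2]]
    - [1,[-0.35,-0.73,0],[0,0,0.2]]
    - [1,[-0.35,-0.73,0],[0,0,0.2]]
    - [1,[-0.35,-0.73,0],[0,0,0.2]]
    - [1,[-0.35,-0.73,0],[0,0,0.2]]
    - [1,[-0.35,-0.73,0],[0,0,0.2]]

```text
time: 36.02
tcp_pos: [460.7, -264.3, 249.6]
eef_rot: [-3.062, -0.688, -0.009]
ft_force: [-0.0, 0.1, -0.5]
gripper_width: 85.5
```

```bash
python3 -c "
from h import *
to(459,-267,30,-65)
m=save('wrist','w7'); save('top','t7')
a=np.load('pics/w7.npy'); b=cv2.resize(np.load('pics/t7.npy')[145:275,180:420],None,fx=2.333,fy=2.333)
cv2.imwrite('pics/both7.png',np.vstack([a[:300],b[:300]]))"
```

```text
t 36.02 tcp [ 460.7 -264.3  249.6] jaw -64.7 tilt [0.005 0.004] F [-0.04  0.11 -0.49] w 85.5 q [ 0.21  0.35  0.29  2.05 -0.16  0.75 -0.53]
shift [-0.007 -0.011 -0.879] turn [-0.003  0.003 -0.004]
```

View pics/both7.png

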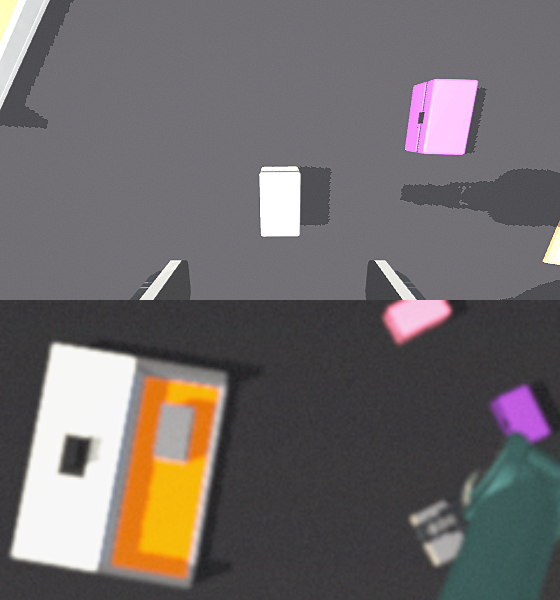

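Case 2 lies flat in the orange lane and the shutter is still over blue. Case 4 is unmoved, its lid at (260..300, 171..236), centred between the jaws.

Emit:
move_arm:
  targets:
    - [1,[-0.02,-0.01,-0.15],[0,0,0]]
    - [1,[-0.02,-0.01,-0.3],[0,0,0]]
    - [1,[-0.02,-0.01,-0.45],[0,0,0]]
    - [1,[-0.02,-0.01,-0.6],[0,0,0]]
    - [1,[-0.02,-0.01,-0.75],[0,0,0]]
    - [1,[-0.02,-0.01,-0.85],[0,0,0]]
    - [1,[-0.02,-0.01,-0.878],[0,0,0]]
    - [1,[-0.02,-0.01,-0.878],[0,0,0]]
    - [1,[-0.02,-0.01,-0.878],[0,0,0]]

```text
time: 36.87
tcp_pos: [457.4, -264.8, 30.5]
eef_rot: [-3.06, -0.696, -0.01]
ft_force: [0.5, -0.8, 0.7]
gripper_width: 85.5
```

Emit:
move_arm:
  targets:
    - [-0.2,[0,0,0],[0,0,0]]
    - [-0.2,[0,0,0],[0,0,0]]
    - [-0.2,[0,0,0],[0,0,0]]
    - [-0.2,[0,0,0],[0,0,0]]
    - [-0.2,[0,0,0],[0,0,0]]
    - [-0.2,[0,0,0.1],[0,0,0]]
    - [-0.2,[0,0,0.25],[0,0,0]]
    - [-0.2,[0,0,0.4],[0,0,0]]
    - [-0.2,[0,0,0.54],[0,0,0]]
    - [-0.2,[0,0,0.54],[0,0,0]]

```text
time: 37.7
tcp_pos: [460.7, -267.2, 172.1]
eef_rot: [3.059, 0.694, 0.026]
ft_force: [0.9, -0.8, -0.5]
gripper_width: 45.2
```

```bash
python3 -c "
from h import *
to(483,122,170,-100.2)"
```

```text
t 37.7 tcp [ 460.7 -267.2  172.1] jaw -64.4 tilt [ 0.017 -0.001] F [ 0.87 -0.82 -0.49] w 45.2 q [ 0.25  0.46  0.26  2.12 -0.23  0.57 -0.45]
shift [ 0.089  1.557 -0.008] turn [ 0.004  0.01  -0.398]
```

Emit:
move_arm:
  targets:
    - [-0.2,[0.03,0.1,0],[0,0,-0.07]]
    - [-0.2,[0.06,0.2,0],[0,0,-0.14]]
    - [-0.2,[0.09,0.3,0],[0,0,-0.21]]
    - [-0.2,[0.12,0.4,0],[0,0,-0.28]]
    - [-0.2,[0.15,0.5,0],[0,0,-0.35]]
    - [-0.2,[0.15,0.6,0],[0,0.01,-0.398]]
    - [-0.2,[0.15,0.7,0],[0,0.01,-0.398]]
    - [-0.2,[0.15,0.78,0],[0,0.01,-0.398]]
    - [-0.2,[0.15,0.78,0],[0,0.01,-0.398]]

```text
time: 38.45
tcp_pos: [497.8, -66.6, 171.6]
eef_rot: [3.127, -0.268, -0.004]
ft_force: [0.3, -0.1, -1.8]
gripper_width: 45.6
```

Emit:
move_arm:
  targets:
    - [-0.2,[0,0.12,0],[0,0,0]]
    - [-0.2,[0,0.24,0],[0,0,0]]
    - [-0.2,[0,0.36,0],[0,0,0]]
    - [-0.2,[-0.02,0.48,0],[0,0,0]]
    - [-0.2,[-0.04,0.6,0],[0,0,0]]
    - [-0.2,[-0.06,0.72,0],[0,0,0]]
    - [-0.2,[-0.06,0.77,0],[0,0,0]]
    - [-0.2,[-0.06,0.77,0],[0,0,0]]
    - [-0.2,[-0.06,0.77,0],[0,0,0]]

```text
time: 39.2
tcp_pos: [483.0, 125.5, 171.7]
eef_rot: [3.127, -0.267, -0.003]
ft_force: [0.0, -0.4, -1.5]
gripper_width: 45.2
```

```bash
python3 -c "
from h import *
to(483,122,43,-100.2)"
```

```text
t 39.2 tcp [483.  125.5 171.7] jaw -99.8 tilt [-0.002 -0.003] F [ 0.01 -0.4  -1.5 ] w 45.2 q [-0.72  0.47  0.5   2.19 -0.4   0.58 -1.67]
shift [-0.    -0.014 -0.515] turn [ 0.002 -0.001 -0.005]
```

Emit:
move_arm:
  targets:
    - [-0.2,[0,-0.014,-0.1],[0,0,-0.005]]
    - [-0.2,[0,-0.014,-0.2],[0,0,-0.005]]
    - [-0.2,[0,-0.014,-0.3],[0,0,-0.005]]
    - [-0.2,[0,-0.014,-0.4],[0,0,-0.005]]
    - [-0.2,[0,-0.014,-0.47],[0,0,-0.005]]
    - [-0.2,[0,-0.014,-0.505],[0,0,-0.005]]
    - [-0.2,[0,-0.014,-0.515],[0,0,-0.005]]
    - [-0.2,[0,-0.014,-0.515],[0,0,-0.005]]
    - [-0.2,[0,-0.014,-0.515],[0,0,-0.005]]

```text
time: 39.95
tcp_pos: [483.2, 119.2, 43.8]
eef_rot: [3.124, -0.285, -0.003]
ft_force: [-1.9, -1.8, 5.0]
gripper_width: 45.3
```

```bash
python3 -c "
from h import *
to(483,122,43,-100.2)"
```

```text
t 39.95 tcp [483.2 119.2  43.8] jaw -100.4 tilt [-0.002 -0.004] F [-1.89 -1.83  4.99] w 45.3 q [-0.52  0.68  0.26  2.24 -0.58  0.29 -1.51]
shift [-0.001  0.011 -0.003] turn [ 0.003 -0.001  0.002]
```

Emit:
move_arm:
  targets:
    - [0.4,[0,0,0],[0,0,0]]
    - [0.4,[0,0,0],[0,0,0]]
    - [0.4,[0,0,0],[0,0,0]]
    - [0.4,[0,0,0],[0,0,0]]
    - [0.4,[0,0,0.1],[0,0,0]]
    - [0.4,[0,0,0.25],[0,0,0]]
    - [0.4,[0,0,0.4],[0,0,0]]
    - [0.4,[0,0,0.55],[0,0,0]]
    - [0.4,[0,0,0.8],[0,0,0]]
    - [0.4,[0,0,0.8],[0,0,0]]

```text
time: 40.78
tcp_pos: [485.0, 119.4, 247.8]
eef_rot: [3.127, -0.285, 0.006]
ft_force: [-0.0, 0.8, -0.1]
gripper_width: 59.6
```

Emit:
move_arm:
  targets:
    - [0.4,[0.2,-1,0],[0,0,0]]
    - [0.4,[0.2,-1,0],[0,0,0]]
    - [0.4,[0.2,-1,0],[0,0,0]]
    - [0.4,[0.2,-1,0],[0,0,0]]
    - [0.4,[0.2,-1,0],[0,0,0]]
    - [0.4,[0.2,-1,0],[0,0,0]]
    - [0.4,[0.2,-1,0],[0,0,0]]
    - [0.4,[0.2,-1,0],[0,0,0]]

```text
time: 41.45
tcp_pos: [535.0, -134.8, 248.3]
eef_rot: [3.124, -0.295, 0.008]
ft_force: [0.3, 0.7, 0.8]
gripper_width: 59.8
```

```bash
python3 -c "
from h import *
st(); save('top','t8'); save('scene','s8')
a=cv2.resize(np.load('pics/s8.npy')[150:320,200:500],None,fx=1.87,fy=1.87); b=cv2.resize(np.load('pics/t8.npy')[145:275,120:360],(a.shape[1],280))
cv2.imwrite('pics/both8.png',np.vstack([a[:300],b]))"
```

```text
t 41.45 tcp [ 535.  -134.8  248.3] jaw -100.8 tilt [ 0.005 -0.005] F [0.27 0.72 0.78] w 59.8 q [-0.29  0.43  0.62  2.02 -0.34  0.79 -1.24]
```

View pics/both8.png

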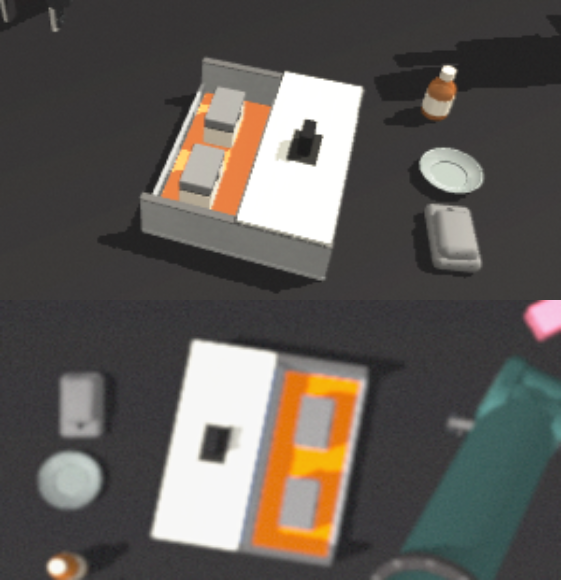

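Both empties are flat in orange, and the shutter is at its stop over blue. The bottle, dish and mouse are where they were, and the arm is clear.

```bash
python3 -c "
from h import *
print(bot.finish_job())"
```

```text
the job is handed in; nothing more can be done
None
```

All four cases are sorted and the job is handed in, at about 41 s of robot time; no verdict is reported. I found four cases on the bench and left the pink and purple look-alikes alone.

- **Weighing:** two cases read 3.5–4.6 N (full), and two read 0.5–1.8 N (empty).
- **Shutter first over orange:** I slid it until it stopped moving and the force rose, then laid both full cases on the blue lane.
- **Shutter then over blue:** it travelled about 124 mm to the other stop, and I laid both empty cases on the orange lane.

**Last checks:** the final top and scene views showed both empties flat on orange and the shutter at its stop over blue. The bottle, mouse and dish looked unmoved, and the arm was clear of everything. The full cases are hidden under the shutter in the final views; I last saw them lying on blue just after it closed. No check failed, though the light-weight readings were noisy by about 0.6 N, well short of the gap to the full ones.

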